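Specimen tray up onto the inspection stage

TASK

Put the loaded specimen tray onto the raised inspection stage: take the lifting bar and raise only the nose, its rear staying on the bench, set the nose on the stage's entry edge, then push it on, sliding it in between the rails and under the light bar until it lies flat on the stage with its nose flush against the steel stop. Never carry or tip the tray steeply, never ram it into the step or rails, meet the stop with only a gentle touch of the tray, and leave everything else on the bench undisturbed.

Things in the scene. Friction and masses are not known exactly. Their poses are not given: they have to be found in the camera images.
- stage: fixed raised inspection stage: metal plate 190 x 170 mm, 15 mm high, on the bench. Origin: centre of its underside; x points inward (the way the tray goes in), z up. Dark side rails 14 mm high leave a straight channel 94 mm wide along x from x = -55 to +95 mm; from x = -55 back to -93 mm they flare to a mouth about 115 mm wide
- stage_edge (a point): middle of the top of the stage's entry edge, a square 15 mm step across its whole width (stage x = -95 mm, 15 mm above the bench), axes as the stage
- light_bar (a point): middle of the underside of the white light bar that crosses the channel (stage x = 12 mm, 113 mm above the bench); 26 mm wide along x, top at 137 mm, on posts 14 mm square at stage y = +-76 mm. The tray with its lifting bar passes below it, a gripper does not. Axes as the stage
- stop: fixed rigid steel block across the channel on the stage, 90 mm wide, 20 mm high, 10 mm thick, clamped at a different place each time. Origin: middle of the lower edge of the face that the tray meets, on the stage plate; x points on inward, as the stage's; the face is square to the channel
- stop_face (a point): middle of that face, 10 mm above the stage plate, axes as the stop
- tray: loose grey open-topped tray of metal specimens, 140 long (x) x 86 wide x 42 mm high, walls 4 mm, 0.4 to 0.65 kg, slick flat bottom, balance point 35 mm nearer the nose than its middle. Origin: centre of its underside; x points to the leading end (nose), z up. Starts a few cm short of the stage's edge, roughly lined up
- tray_nose (a point): middle of the lower edge of the nose wall (tray x = 70 mm, z = 0), axes as the tray
- tray_rear (a point): middle of the lower edge of the plain flat rear wall, which can be pushed (tray x = -70 mm, z = 0), axes as the tray
- tray_bar (a point): middle of the lifting bar: round steel bar 12 mm thick across the tray (along y), free for 62 mm between two uprights, at tray x = 52 mm, its centre 66 mm above the tray's underside and 24 mm above the walls; open above, below and on both sides. Axes as the tray; the bar turns freely, so the tray pivots when lifted by it
- jar: bystander: small brown glass jar with black lid, 42 mm across, 62 mm high, standing beside the tray; origin centre of its underside
- stick: bystander: flat wooden stick 130 x 10 x 5 mm lying on the other side of the tray; origin centre of its underside
- phone: bystander: black phone 145 x 72 x 9 mm; origin centre of its underside
- cards: bystander: stack of white card 150 x 200 x 30 mm; origin centre of its underside
- dish: bystander: white bowl 80 mm across, 30 mm high; origin centre of its underside
- driver: bystander: screwdriver lying on the bench; origin at its middle on the bench
Mind the look-alikes: they are no part of the job. Leave any pink or purple look-alike of the tray alone.

How it is judged:
On the way:
1. the nose is on or over the stage edge (at least 5 mm past it), raised by the step's height, while the rear still rests on the bench in front of it (x of tray_nose in the frame of stage_edge above 0.005 m and z of tray_nose in the frame of stage_edge above -0.002 m and height (world z) of tray_rear below 0.006 m and x of tray_rear in the frame of stage_edge below -0.02 m), for 0.2 s.
At the end, for the whole second after the job is handed in: The tray lies flat (within 0.03 rad) and at rest on the stage plate between the rails (middle within 10 mm of the channel's middle, square within 0.06 rad), the middle of its nose within 1.5 mm of the stop's face (x of tray_nose in the frame of stop_face between -0.0015 and 0.003 m and y of tray in the frame of stage between -0.01 and 0.01 m and z of tray_rear in the frame of stage between 0.0125 and 0.018 m and angle between tray's own z axis and vertical below 0.03 rad and angle between the x axis of tray and the x axis of stage, either way round below 0.06 rad and linear speed of tray below 0.01 m/s and angular speed of tray below 0.05 rad/s); the robot touches nothing.
It fails at once if the tray presses on the stop with more than 15 N (contact force between tray and stop above 15 N).
It fails at once if the tray is rammed or dropped on the stage (more than 40 N between them) (contact force between tray and stage above 40 N).
It fails at once if the tray is tipped by more than 0.4 rad (23 degrees) (angle between tray's own z axis and vertical above 0.4 rad).
It fails at once if the tray is carried: its rear is more than 30 mm above the bench (height (world z) of tray_rear above 0.03 m).
It fails at once if a bystander is moved by more than 15 mm (distance of any of jar, stick, phone, cards, dish, driver from where it was at the start of the episode above 0.015 m).
It also fails if it takes over 62 s, if anything falls off the work surface, if the arm or the gripper's body presses on something with over 40 N, if the wrist force passes 120 N, or if a joint passes its speed limit or range.

ROBOT

A 6-joint arm with a two-finger parallel gripper is mounted at the origin on the work surface. World frame = base frame: x ahead of the robot, y to its left, z up, the work surface at z = 0. Lengths are in m, angles in rad, forces in N, time in s.
With the tool pointing down it reaches from about 0.325 to 1 m from the base axis. Payload 5.1 kg.
Tool frame: the origin (TCP) lies at the very end of the fingers, on their centre line; the grasp point (between the pads) lies 19 mm behind it; z points along the fingers, x is the direction in which the jaws open and shut, and the axes are right-handed (so a half turn about z gives the same grasp; the last joint's range is limited). The gripper opens to 85 mm and grips with 20 to 120 N. Pads are 22 mm wide; open, the fingers measure 114 mm over their backs; the gripper's body (76 mm by 85 mm) begins 54 mm behind the grasp point. The pads swing forward as they close: fully open they stand 13 mm farther back than shut.
Start: joints at [-1.352, 0.124, 1.65, -0, 1.367, -0.083], TCP at [0.193, -0.621, 0.211] pointing down, gripper open.
Joint ranges: [-2.61, 2.61], [-1.02, 2.33], [0.03, 2.71], [-1.35, 4.49], [0.32, 2.68], [-2.91, 2.91]. Speed limits (rad/s): [2.57, 2.57, 3.14, 3.14, 3.14, 3.14].

INTERFACE

Orientations are given as a unit quaternion [w, x, y, z].
In Python, from cell import ctrl gives the robot as it stands. The module is installed in compiled form; this text tells all that it offers.
- The arm moves only by the shell command python3 -m jog 'ROWS' [FORCE]. ROWS is a JSON object of lists of equal length, an entry for each row: "delta_pos": the shift along the tool's x, y, z in cm, a list of three; "twist": the turn about the tool's z in rad; "claw": the finger opening in cm, from 0 to 8.54. In form: {"delta_pos": [[dx, dy, dz], ...], "twist": [twist, ...], "claw": [claw, ...]}. A call has exactly 8 rows; each row shifts and turns the pose as measured when the row begins, along the tool's axes as they then stand; what a row does not reach is not made up. A row lasts 1/12 s, in which the tool goes at most 41.7 mm and 7.16 degrees, less where a joint would pass 70% of its speed; a pose out of reach is approached as far as the arm can. A call with a gripper value outside its range is refused whole. The fingers move at their own pace and stop on an object; FORCE is the grip in N (left out, the last holds). Time passes only in rows, so rows that do not move let the fingers close, or fill a call up. It gives the time, the measured TCP pose, the force and the opening at its end, in the units of the state.
- ctrl.state(): the state, without advancing time (a new reading comes with each control period).
- ctrl.capture(name): name is "scene" or "top" or "wrist"; returns a dict with "image" (384x512x3 uint8, red, green, blue), "depth" (384x512 float32, m along the optical axis (not along the pixel's ray), 0 where there is no reading), "intrinsics" (3x3 intrinsics, pixels), "k1" (the pictures are not rectified: a ray, as slopes to the right and down, at radius r is drawn at 1 + k1 r^2 times it, then the intrinsics apply), "eye" and "attitude" of the camera in the world. Camera axes: x right, y down, z forward; pixel columns grow to the right and rows downward; lengths in m; the calibration is good to about 2 mm. A picture is of the moment at which its call begins.
- ctrl.sign_off(): hands the job in, once; it reports no verdict.
The state is a dict: "time": time; "qpos": joint angles; "joint_vel": joint speeds; "effort": joint torques, N m; "eef_pos": TCP position; "tcp_rot": TCP orientation; "force": force on the tool from outside, world axes, zero at the start; "ft_torque": the same for the moment, N m; "grip_width": opening from 0.0 (shut) to 1.0 (fully open).
Only numpy, scipy, OpenCV 4.12 (cv2) and the standard library are available. Lean on these libraries where they do the work, as an engineer would, in place of code of your own. Each camera call takes 0.05 s, during which the arm holds its last target.

## Working session

There is one attempt and no reset: what is moved stays moved. The work goes in short steps, Python scripts to look and compute and a shell command to move; the robot and the scene stay as the last step left them, time stands still between calls to the robot, and variables do not carry over. Pictures are saved under pics/ and viewed, and the job is handed in when it is done.

```bash
mkdir -p pics; python3 - <<'E'
from cell import ctrl
import cv2,pickle
s=ctrl.state();print(s)
for n in("scene","top"):
    c=ctrl.capture(n);pickle.dump(c,open(f"{n}0.pkl","wb"))
    cv2.imwrite(f"pics/{n}0.png",c["image"][:,:,::-1])
    print(n,c["intrinsics"],c["k1"],c["eye"],c["attitude"])
E
```

```text
{'time': 0.0, 'qpos': array([-1.35159371e+00,  1.24519098e-01,  1.65169171e+00,  9.91764869e-06,
        1.36747962e+00, -8.26214645e-02]), 'joint_vel': array([ 0.00040126,  0.00161081,  0.00080344,  0.00032177, -0.00089016,
        0.00099322]), 'effort': array([ 1.24274266e-03, -4.23614538e+01, -3.65450013e+01,  7.61788328e-05,
        6.91919253e-03, -4.20293219e-06]), 'eef_pos': array([ 0.19303908, -0.61998684,  0.20943353]), 'tcp_rot': array([-6.92995336e-04,  8.05375372e-01, -5.92764211e-01, -7.87364468e-04]), 'force': array([ 0.21739119, -0.55451581,  0.38213818]), 'ft_torque': array([0.04777216, 0.0080962 , 0.02657998]), 'grip_width': 0.9986742290804982}
scene [[421.09528251   0.         254.76572765]
 [  0.         421.09528251 188.89063154]
 [  0.           0.           1.        ]] 0.011741895415805816 [0.9906874  0.74304613 1.09153972] [-0.09241963  0.25660701  0.89405914 -0.35534449]
top [[439.00222863   0.         261.34685056]
 [  0.         439.00222863 191.764102  ]
 [  0.           0.           1.        ]] -0.03336657435550457 [ 0.4627066  -0.07142518  1.35892634] [-0.01639745  0.71056024 -0.70344459  0.00098959]
```

View pics/scene0.png

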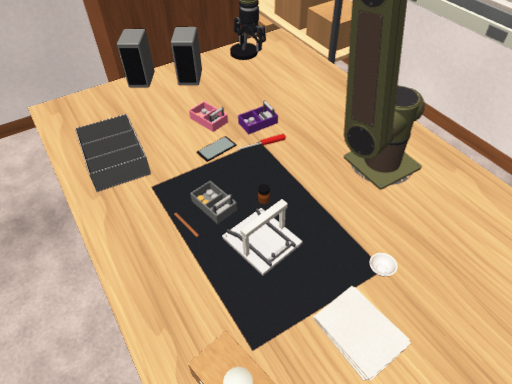

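View pics/top0.png

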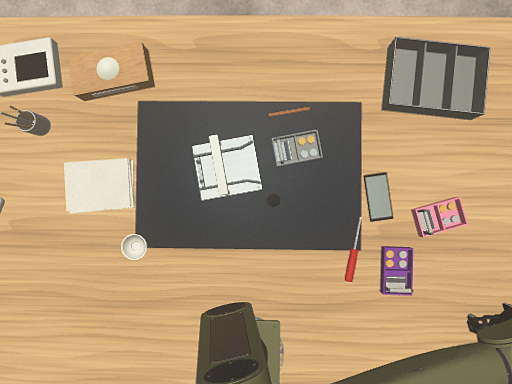

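Tray candidates in the top view are grey (297,148), pink (438,217) and purple (397,270). The grey one matches the description and sits in front of the stage at (227,168). I'll confirm it in an enlarged crop.

```bash
cat > h.py <<'E'
import numpy as np,cv2,pickle
from scipy.spatial.transform import Rotation as R
def rot(q): return R.from_quat([q[1],q[2],q[3],q[0]]).as_matrix()
def dirs(c,uv):
    K=c["intrinsics"];uv=np.atleast_2d(np.array(uv,float))
    p=cv2.undistortPoints(uv[:,None],K,np.array([c["k1"],0,0,0.]))[:,0]
    return np.c_[p,np.ones(len(p))]@rot(c["attitude"]).T
def atz(c,uv,z):
    d=dirs(c,uv);e=np.array(c["eye"]);z=np.broadcast_to(z,len(d))
    return e+d*((z-e[2])/d[:,2])[:,None]
def cloud(c):
    h,w=c["depth"].shape
    v,u=np.mgrid[:h,:w];d=dirs(c,np.c_[u.ravel(),v.ravel()])
    return (np.array(c["eye"])+d*c["depth"].reshape(-1,1)).reshape(h,w,3)
def proj(c,P):
    p=(np.atleast_2d(P)-c["eye"])@rot(c["attitude"])
    s=p[:,:2]/p[:,2:];s=s*(1+c["k1"]*(s**2).sum(1))[:,None]
    K=c["intrinsics"];return s*[K[0,0],K[1,1]]+K[:2,2]
def crop(c,u0,v0,u1,v1,k,name):
    cv2.imwrite(name,cv2.resize(c["image"][v0:v1,u0:u1,::-1],None,fx=k,fy=k,interpolation=cv2.INTER_CUBIC))
E
python3 - <<'E'
from h import *
c=pickle.load(open("top0.pkl","rb"))
crop(c,180,95,335,215,5,"pics/crop_top.png")
P=cloud(c)
for u,v in[(340,180),(150,110),(240,190),(297,160),(215,150),(273,200)]:print(u,v,P[v,u].round(4))
s=pickle.load(open("scene0.pkl","rb"));crop(s,170,165,320,280,5,"pics/crop_scene.png")
E
```

```text
340 180 [ 0.5347 -0.2842  0.0012]
150 110 [ 7.495e-01  3.108e-01 -7.000e-04]
240 190 [0.5002 0.0232 0.0209]
297 160 [ 0.5954 -0.151   0.0012]
215 150 [0.6084 0.0865 0.136 ]
273 200 [ 0.4704 -0.0776  0.0674]
```

View pics/crop_top.png

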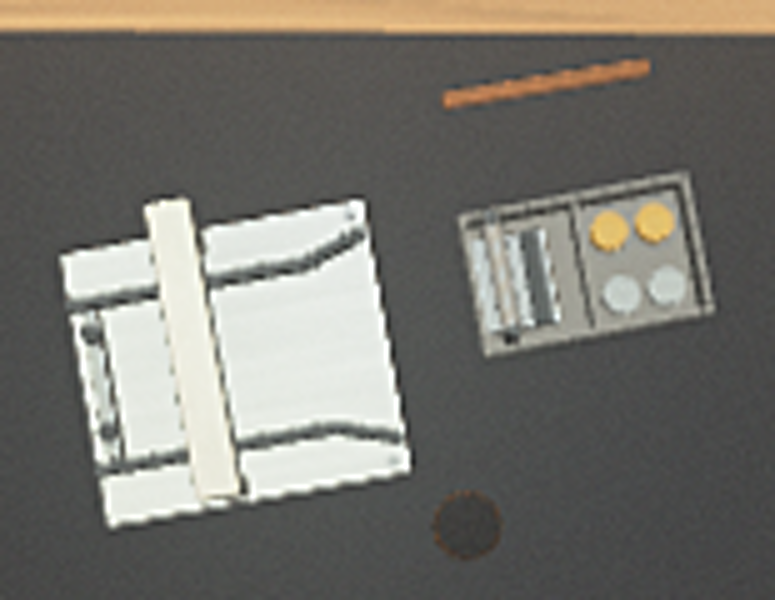

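View pics/crop_scene.png

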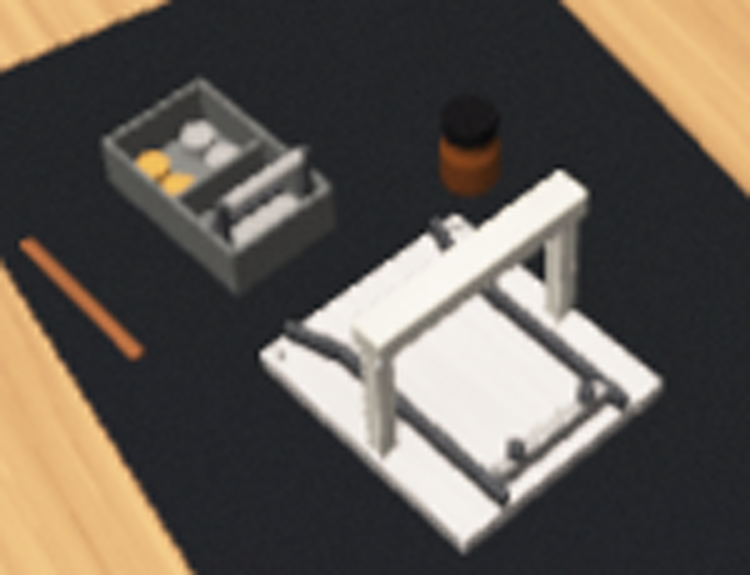

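```bash
cat > fit.py <<'E'
from h import *
from scipy.optimize import least_squares
def fit(parts):
    # parts: list of (cam, uv list, model pts Nx3)
    def f(p):
        c_,s_=np.cos(p[2]),np.sin(p[2]);r=[]
        for c,uv,M in parts:
            M=np.array(M,float);W=np.c_[p[0]+c_*M[:,0]-s_*M[:,1],p[1]+s_*M[:,0]+c_*M[:,1],M[:,2]]
            r.append((proj(c,W)-uv).ravel())
        return np.concatenate(r)
    a=least_squares(f,[.57,0,1.45],loss='soft_l1');return a.x,f(a.x)
E
python3 - <<'E'
from fit import *
t=pickle.load(open("top0.pkl","rb"));s=pickle.load(open("scene0.pkl","rb"))
T=lambda L:np.array(L)/5+[180,95]-.4
S=lambda L:np.array(L)/5+[170,165]-.4
st=[[95,85,15],[-95,85,15],[-95,-85,15],[95,-85,15]]
st=np.array(st)/1e3
tr=np.array([[70,43,42],[-70,43,42],[-70,-43,42],[70,-43,42]])/1e3
# top: image up=+x world, left=+y ; tray x points left(+y); tray y -> -x world (down)
a=T([(110,525),(410,472),(362,200),(62,255)])
b=T([(488,356),(714,312),(687,172),(460,213)])
sa=S([(660,380),(455,213),(262,353),(465,550)])  # scene
sb=S([(333,188),(199,80),(105,143),(238,250)])
for nm,ps in(("stage top",[(t,a,st)]),("stage scene",[(s,sa,st)]),("stage both",[(t,a,st),(s,sa,st)]),
 ("tray top",[(t,b,tr)]),("tray scene",[(s,sb,tr)]),("tray both",[(t,b,tr),(s,sb,tr)])):
    try:
        x,r=fit(ps);print(nm,x.round(4),r.round(1))
    except Exception as e:print(e)
print(atz(t,T([(108,318),(122,462)]),.035), atz(t,T([(465,525)]),.062))
E
```

```text
stage top [0.5703 0.0652 1.7577] [-0.4  0.2  0.4 -0.1  0.3 -0.1 -0.3 -0. ]
stage scene [0.572  0.0691 1.7622] [ 0.5  0.4 -0.   0.3 -0.5  0.3 -0.  -1.3]
stage both [0.5708 0.0666 1.7595] [-0.8  0.1 -0.  -0.3 -0.2 -0.3 -0.8 -0.1  0.4 -0.2  0.  -0.4 -0.5 -0.5
 -0.2 -2.1]
tray top [ 0.6299 -0.1484  1.7665] [-0.4 -0.2  0.3 -0.1  0.2 -0.1 -0.1  0.4]
tray scene [ 0.6293 -0.144   1.788 ] [ 0.5 -0.6  0.2 -0.3 -0.5 -0.1 -0.2  1.2]
tray both [ 0.6293 -0.1473  1.7741] [-0.7  0.1 -0.1 -0.1 -0.3 -0.1 -0.6  0.8 -0.1 -0.9  0.1 -0.9 -0.8 -0.9
 -1.   0.6]
[[0.59521995 0.14120872 0.035     ]
 [0.5078581  0.13145581 0.035     ]] [[ 0.47164728 -0.0764695   0.062     ]]
```

```bash
cat > go.py <<'E'
from h import *
from cell import ctrl
import sys
SX,SY,SA=.5705,.0657,1.7585
def stg(p):
    d=np.array(p[:2])-[SX,SY];c,s=np.cos(SA),np.sin(SA);return np.array([c*d[0]+s*d[1],-s*d[0]+c*d[1],p[2]])
def wld(p):
    c,s=np.cos(SA),np.sin(SA);return np.array([SX+c*p[0]-s*p[1],SY+s*p[0]+c*p[1],p[2]])
def report():
    s=ctrl.state();M=rot(s["tcp_rot"]);print("t",round(s["time"],2),"tcp",s["eef_pos"].round(4),"stage",stg(s["eef_pos"]).round(4),"xhead",round(np.arctan2(M[1,0],M[0,0]),4),"tilt",round(float(np.arccos(-M[2,2])),4),"F",s["force"].round(2),"grip",round(s["grip_width"],3),"q",s["qpos"].round(2));return s,M
def to(p,head=None,s=None):
    s,M=report();d=M.T@(np.array(p)-s["eef_pos"])*100
    print("delta tool cm",d.round(2))
    if head is not None:
        h=np.arctan2(M[1,0],M[0,0]);dh=(head-h+np.pi/2)%np.pi-np.pi/2;print("twist",round(-dh,4))
E
python3 -c "
from go import *
s,M=report();print(M.round(3))
to([.6195,-.0969,.2094],1.769)"
```

```text
t 0.1 tcp [ 0.193  -0.62    0.2096] stage [-0.6033  0.4988  0.2096] xhead -1.269 tilt 0.0019 F [-0.25  0.48  0.18] grip 1.001 q [-1.35  0.12  1.65 -0.    1.37 -0.08]
[[ 0.297 -0.955 -0.   ]
 [-0.955 -0.297  0.002]
 [-0.002 -0.    -1.   ]]
t 0.1 tcp [ 0.193  -0.62    0.2096] stage [-0.6033  0.4988  0.2096] xhead -1.269 tilt 0.0019 F [-0.25  0.48  0.18] grip 1.001 q [-1.35  0.12  1.65 -0.    1.37 -0.08]
delta tool cm [-37.27 -56.27   0.1 ]
twist 0.1036
```

```bash
python3 -m jog '{"delta_pos":[[-2,-3,0],[-2,-3,0],[-2,-3,0],[-2,-3,0],[-2,-3,0],[-2,-3,0],[-2,-3,0],[-2,-3,0]],"twist":[0,0,0,0,0,0,0,0],"claw":[8.5,8.5,8.5,8.5,8.5,8.5,8.5,8.5]}' 40
python3 -m jog '{"delta_pos":[[-2,-3,0],[-2,-3,0],[-2,-3,0],[-2,-3,0],[-2,-3,0],[-2,-3,0],[-2,-3,0],[0,0,0]],"twist":[0,0,0,0,0,0,0,0.1],"claw":[6,6,6,6,6,6,6,6]}'
python3 -c "
from go import *
to([.6195,-.0969,.16],1.769)"
```

```text
time: 0.77
eef_pos: [0.3758, -0.3903, 0.2039]
tcp_rot: [-0.002, 0.801, -0.598, -0.004]
force: [1.1, -0.2, -0.4]
grip_width: 0.994
time: 1.43
eef_pos: [0.544, -0.1788, 0.201]
tcp_rot: [-0.002, 0.772, -0.636, -0.007]
force: [-0.4, 0.4, -0.2]
grip_width: 0.704
t 1.43 tcp [ 0.544  -0.1788  0.201 ] stage [-0.2353  0.0717  0.201 ] xhead -1.379 tilt 0.0144 F [-0.35  0.44 -0.16] grip 0.704 q [-0.42 -0.03  1.83  0.01  1.36  0.96]
delta tool cm [-6.55 -9.    4.14]
twist -0.0064
```

```bash
python3 -m jog '{"delta_pos":[[-2,-3,0.5],[-2,-2.8,0.5],[-1.5,-2,0.6],[-0.8,-1,0.5],[0,0,0],[0,0,0],[0,0,0],[0,0,0]],"twist":[0,0,0,0,0,0,0,0],"claw":[6,6,6,6,6,6,6,6]}'
python3 - <<'E'
from go import *
to([.6195,-.0969,.16],1.769)
for n in("wrist","top"):
    c=ctrl.capture(n);pickle.dump(c,open(n+"1.pkl","wb"))
    cv2.imwrite(f"pics/{n}1.png",c["image"][:,:,::-1])
E
```

```text
time: 2.1
eef_pos: [0.6191, -0.0952, 0.1757]
tcp_rot: [0.0, 0.771, -0.636, -0.009]
force: [0.4, 0.1, 0.2]
grip_width: 0.702
t 2.1 tcp [ 0.6191 -0.0952  0.1757] stage [-0.1671 -0.0177  0.1757] xhead -1.3793 tilt 0.0187 F [0.41 0.14 0.23] grip 0.702 q [-0.24  0.11  1.73  0.01  1.32  1.14]
delta tool cm [ 0.2  -0.02  1.56]
twist -0.0067
```

View pics/wrist1.png

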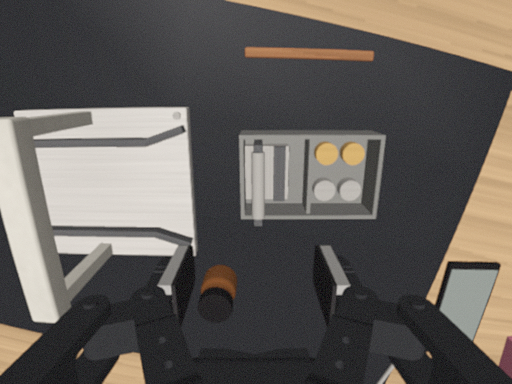

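View pics/top1.png

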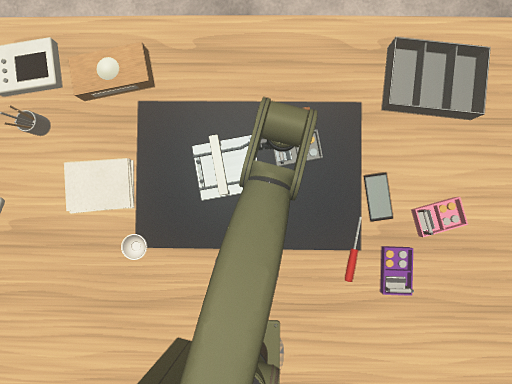

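```bash
python3 - <<'E'
from fit import *
from go import stg
c=pickle.load(open("wrist1.pkl","rb"))
crop(c,220,110,420,240,4,"pics/w1c.png")
tr=np.array([[70,43,42],[-70,43,42],[-70,-43,42],[70,-43,42]])/1e3
import itertools
uv=[(240,218),(378,217),(383,133),(240,132)]
x,r=fit([(c,uv,tr)]);print(x,r.round(1))
b=atz(c,[(258,152),(258,220)],.07);print(b,stg(b.mean(0)))
st=np.array([[-95,85,15],[-95,-85,15]])/1e3
a=atz(c,[(196,255),(190,107)],.015);print(a,stg(a[0]),stg(a[1]))
P=cloud(c);print(P[187,258],P[200,330])
E
```

```text
[ 0.63192011 -0.14782956  1.76957448] [ 0.8 -0.8 -2.  -0.1  3.2 -0.  -1.   0.9]
[[ 0.65073503 -0.09093133  0.07      ]
 [ 0.58793592 -0.10341993  0.07      ]] [-0.16912764 -0.01758455  0.07      ]
[[ 0.50681319 -0.04472769  0.015     ]
 [ 0.673052   -0.01616137  0.015     ]] [-0.09660389  0.08317435  0.015     ] [-0.09956005 -0.0854751   0.015     ]
[ 0.62016998 -0.09700847  0.07219908] [ 0.60088232 -0.18473649  0.00343379]
```

View pics/w1c.png

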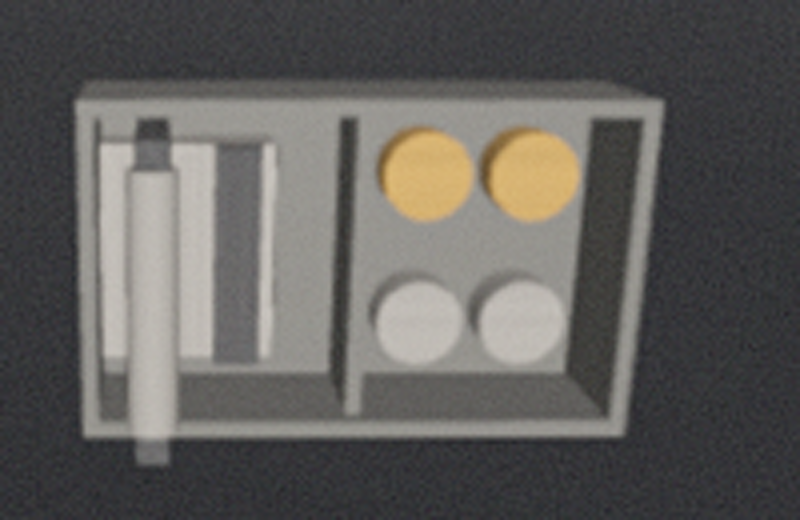

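```bash
python3 -c "
from go import *
to([.6197,-.097,.05],1.769)"
python3 -m jog '{"delta_pos":[[0,0,2],[0,0,2],[0,0,2],[0,0,2],[0,0,1],[0,0,0],[0,0,0],[0,0,0]],"twist":[-0.006,0,0,0,0,0,0,0],"claw":[6,6,6,6,6,6,6,6]}'
python3 -c "
from go import *
to([.6197,-.097,.05],1.769)"
```

```text
t 2.2 tcp [ 0.6192 -0.0953  0.176 ] stage [-0.1673 -0.0178  0.176 ] xhead -1.3798 tilt 0.0181 F [ 0.1   1.12 -0.45] grip 0.703 q [-0.24  0.11  1.73  0.01  1.32  1.14]
delta tool cm [ 0.35 -0.16 12.59]
twist -0.0072
time: 2.87
eef_pos: [0.6191, -0.1015, 0.09]
tcp_rot: [-0.002, 0.771, -0.637, -0.004]
force: [0.1, -1.3, 0.5]
grip_width: 0.701
t 2.87 tcp [ 0.6191 -0.1015  0.09  ] stage [-0.1733 -0.0165  0.09  ] xhead -1.3822 tilt 0.0085 F [ 0.11 -1.32  0.5 ] grip 0.701 q [-0.25  0.18  1.8   0.01  1.17  1.13]
delta tool cm [-0.39 -0.15  4.01]
twist -0.0096
```

```bash
python3 -m jog '{"delta_pos":[[-0.4,-0.1,0.8],[0,0,0.8],[0,0,0.8],[0,0,0.8],[0,0,0.5],[0,0,0],[0,0,0],[0,0,0]],"twist":[-0.009,0,0,0,0,0,0,0],"claw":[6,6,6,6,6,6,6,6]}'
python3 -c "
from go import *
to([.6197,-.097,.05],1.769)"
```

```text
time: 3.53
eef_pos: [0.6219, -0.0971, 0.0534]
tcp_rot: [-0.003, 0.774, -0.633, -0.001]
force: [-0.2, 0.6, 0.1]
grip_width: 0.702
t 3.53 tcp [ 0.6219 -0.0971  0.0534] stage [-0.1695 -0.0201  0.0534] xhead -1.3718 tilt 0.0071 F [-0.24  0.58  0.06] grip 0.702 q [-0.24  0.22  1.82  0.01  1.1   1.12]
delta tool cm [-0.05  0.22  0.34]
twist 0.0008
```

```bash
python3 -m jog '{"delta_pos":[[0,0.2,0.3],[0,0,0],[0,0,0],[0,0,0],[0,0,0],[0,0,0],[0,0,0],[0,0,0]],"twist":[0,0,0,0,0,0,0,0],"claw":[3,2,1,0.5,0.5,0.5,0.5,0.5]}' 40
python3 -c "
from go import *
to([.6197,-.097,.05],1.769)"
```

```text
time: 4.2
eef_pos: [0.6208, -0.0977, 0.0518]
tcp_rot: [-0.004, 0.774, -0.633, 0.0]
force: [-0.0, -0.2, -0.4]
grip_width: 0.056
t 4.2 tcp [ 0.6208 -0.0977  0.0518] stage [-0.1699 -0.0189  0.0518] xhead -1.372 tilt 0.0084 F [-0.01 -0.2  -0.37] grip 0.056 q [-0.24  0.22  1.82  0.01  1.09  1.12]
delta tool cm [-0.09  0.1   0.18]
twist 0.0006
```

```bash
python3 - <<'E'
from go import *
for n in("wrist","scene"):
    c=ctrl.capture(n);pickle.dump(c,open(n+"2.pkl","wb"))
    cv2.imwrite(f"pics/{n}2.png",c["image"][:,:,::-1])
crop(c,150,130,350,280,4,"pics/scene2c.png");report()
E
```

```text
t 4.3 tcp [ 0.6208 -0.0978  0.0518] stage [-0.17   -0.0189  0.0518] xhead -1.372 tilt 0.0083 F [-0.09 -0.01  0.08] grip 0.056 q [-0.24  0.22  1.82  0.01  1.09  1.12]
```

View pics/wrist2.png

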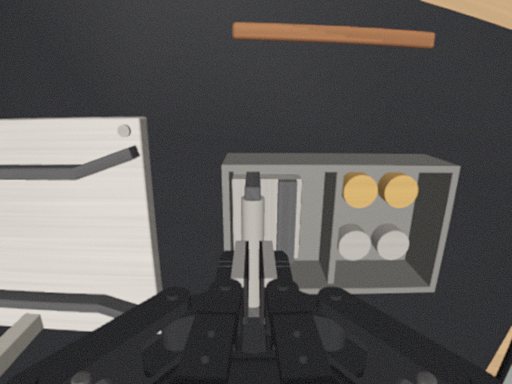

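View pics/scene2c.png

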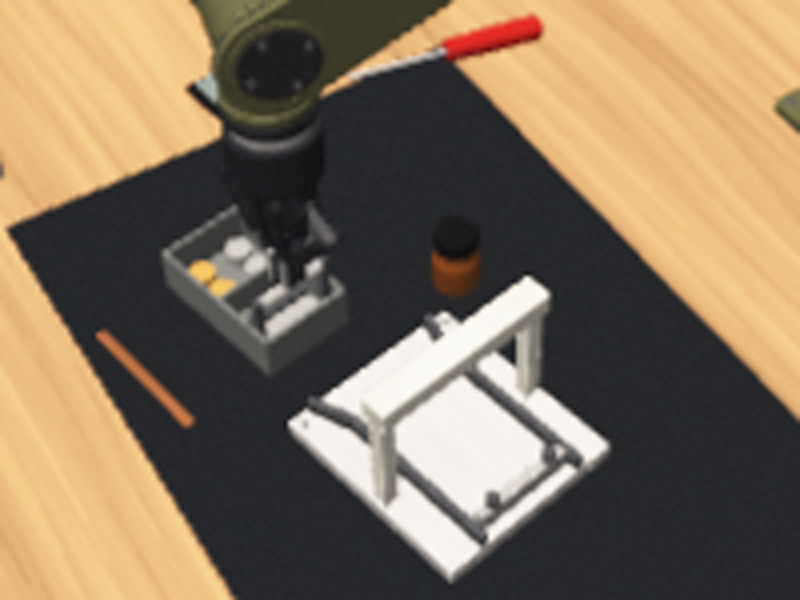

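```bash
python3 -m jog '{"delta_pos":[[0,0,0],[0,0,0],[0,0,0],[0,0,0],[0,0,-0.3],[0,0,-0.3],[0,0,-0.3],[0,0,0]],"twist":[0,0,0,0,0,0,0,0],"claw":[0,0,0,0,0,0,0,0]}' 60
python3 - <<'E'
from go import *
report()
for n in("wrist","scene"):
    c=ctrl.capture(n)
    crop(c,*((150,100,350,250) if n=="wrist" else (170,150,270,225)),4 if n=="wrist" else 8,f"pics/{n}3.png")
E
```

```text
time: 4.97
eef_pos: [0.6206, -0.0979, 0.0614]
tcp_rot: [-0.004, 0.774, -0.633, 0.0]
force: [0.7, -0.3, 0.9]
grip_width: 0.001
t 4.97 tcp [ 0.6206 -0.0979  0.0614] stage [-0.17   -0.0187  0.0614] xhead -1.372 tilt 0.008 F [ 0.7  -0.25  0.87] grip 0.001 q [-0.25  0.21  1.82  0.01  1.11  1.12]
```

View pics/wrist3.png

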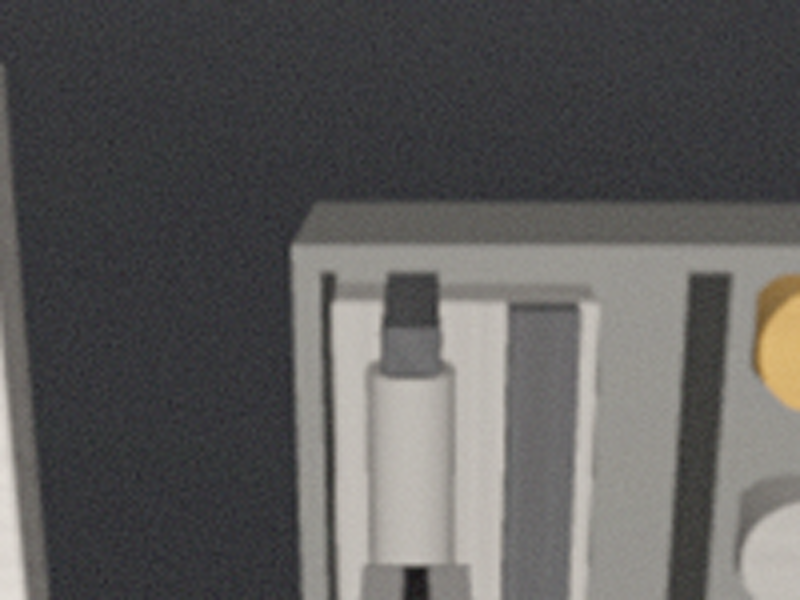

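View pics/scene3.png

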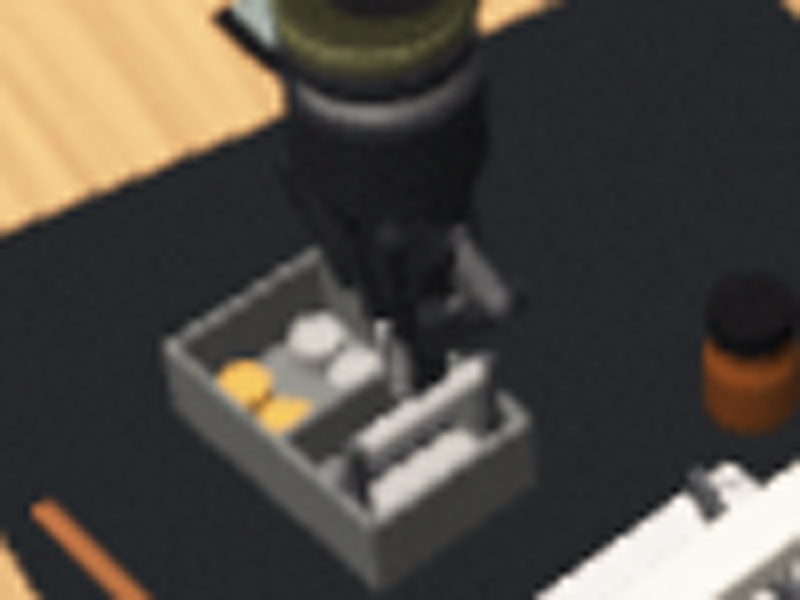

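```bash
python3 - <<'E'
from go import *
c=ctrl.capture("wrist");cv2.imwrite("pics/wrist4.png",c["image"][:,:,::-1]);crop(c,180,180,340,340,5,"pics/wrist4c.png")
pickle.dump(c,open("wrist4.pkl","rb".replace("r","w")))
P=cloud(c);print(c["eye"],report()[0]["eef_pos"])
for v in range(190,340,10):
    print(v,[tuple(P[v,u].round(3)) if c["depth"][v,u]>0 else None for u in(240,248,253,260,268)])
E
```

```text
t 5.12 tcp [ 0.6202 -0.0977  0.0606] stage [-0.1698 -0.0183  0.0606] xhead -1.372 tilt 0.0076 F [ 0.03 -0.39  0.18] grip 0.001 q [-0.25  0.21  1.82  0.01  1.11  1.12]
[ 0.69604604 -0.08302087  0.22423657] [ 0.62016353 -0.09770907  0.06058914]
190 [(np.float64(0.636), np.float64(-0.084), np.float64(0.019)), (np.float64(0.652), np.float64(-0.088), np.float64(0.072)), (np.float64(0.652), np.float64(-0.091), np.float64(0.071)), (np.float64(0.653), np.float64(-0.094), np.float64(0.071)), (np.float64(0.64), np.float64(-0.103), np.float64(0.02))]
200 [(np.float64(0.629), np.float64(-0.086), np.float64(0.02)), (np.float64(0.647), np.float64(-0.089), np.float64(0.072)), (np.float64(0.647), np.float64(-0.092), np.float64(0.071)), (np.float64(0.647), np.float64(-0.095), np.float64(0.069)), (np.float64(0.632), np.float64(-0.105), np.float64(0.019))]
210 [(np.float64(0.622), np.float64(-0.087), np.float64(0.02)), (np.float64(0.641), np.float64(-0.09), np.float64(0.071)), (np.float64(0.642), np.float64(-0.093), np.float64(0.072)), (np.float64(0.642), np.float64(-0.097), np.float64(0.069)), (np.flo
[... 2976 characters left out ...]
 np.float64(-0.1), np.float64(0.127)), (np.float64(0.633), np.float64(-0.1), np.float64(0.139))]
320 [(np.float64(0.634), np.float64(-0.091), np.float64(0.148)), (np.float64(0.617), np.float64(-0.096), np.float64(0.127)), (np.float64(0.611), np.float64(-0.099), np.float64(0.119)), (np.float64(0.62), np.float64(-0.1), np.float64(0.129)), (np.float64(0.637), np.float64(-0.099), np.float64(0.149))]
330 [(np.float64(0.631), np.float64(-0.092), np.float64(0.149)), (np.float64(0.614), np.float64(-0.097), np.float64(0.128)), (np.float64(0.505), np.float64(-0.12), np.float64(0.0)), (np.float64(0.615), np.float64(-0.101), np.float64(0.129)), (np.float64(0.634), np.float64(-0.099), np.float64(0.151))]
```

View pics/wrist4c.png

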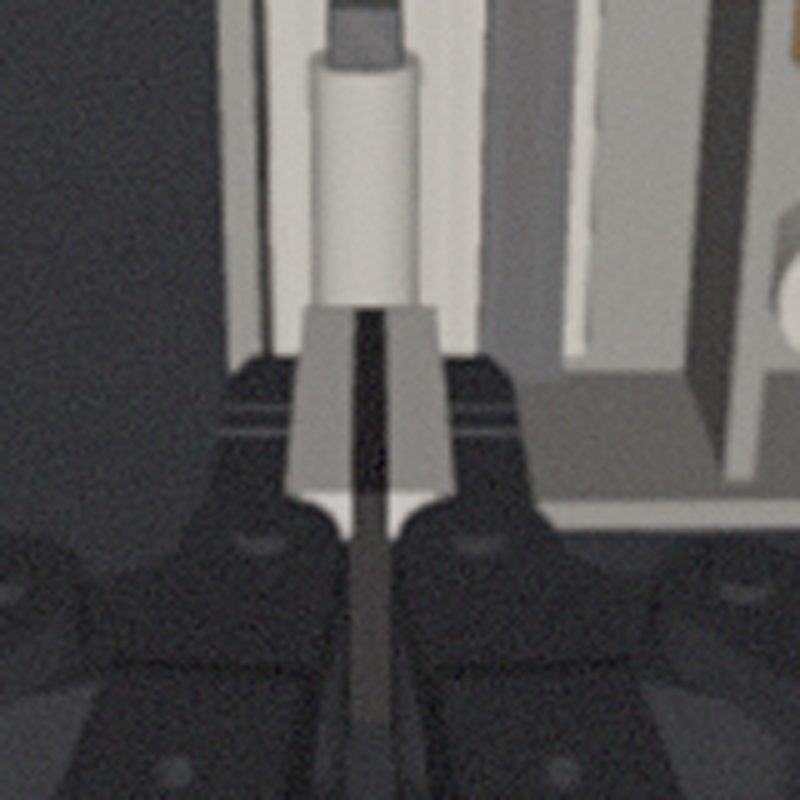

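The wrist depth shows the fingertips about 27 mm above the reported TCP. The pads' lower edge is at z≈0.087 while the state says 0.061, and the jaws shut above the bar. So I'll use the observed tip position: open, go lower, look again.

```bash
python3 -m jog '{"delta_pos":[[0,0.1,0],[0,0,0],[0,0,0],[0,0,0.8],[0,0,0.8],[0,0,0.8],[0,0,0.3],[0,0,0]],"twist":[0,0,0,0,0,0,0,0],"claw":[4,4,4,4,4,4,4,4]}' 40
python3 - <<'E'
from go import *
c=ctrl.capture("wrist");crop(c,180,180,340,340,5,"pics/wrist5c.png")
to([.6197,-.097,.025],1.769)
P=cloud(c)
for v in (230,240,250,260,270,280,290,300):print(v,[P[v,u].round(3).tolist() for u in range(205,301,8)])
E
```

```text
time: 5.78
eef_pos: [0.6182, -0.0975, 0.0294]
tcp_rot: [-0.003, 0.774, -0.633, -0.001]
force: [0.3, -0.6, 0.9]
grip_width: 0.471
t 5.83 tcp [ 0.6181 -0.0975  0.0295] stage [-0.1692 -0.0163  0.0295] xhead -1.3721 tilt 0.0071 F [-0.16 -0.01  0.56] grip 0.47 q [-0.25  0.24  1.84  0.01  1.06  1.12]
delta tool cm [-0.02 -0.17  0.45]
twist 0.0005
230 [[0.604, -0.066, -0.001], [0.606, -0.071, -0.0], [0.626, -0.078, 0.042], [0.622, -0.082, 0.031], [0.617, -0.087, 0.019], [0.641, -0.089, 0.072], [0.642, -0.092, 0.071], [0.642, -0.096, 0.071], [0.622, -0.106, 0.02], [0.622, -0.111, 0.02], [0.626, -0.114, 0.026], [0.627, -0.119, 0.026]]
240 [[0.597, -0.067, 0.0], [0.599, -0.073, 0.001], [0.62, -0.079, 0.041], [0.617, -0.083, 0.033], [0.611, -0.088, 0.019], [0.636, -0.09, 0.071], [0.638, -0.093, 0.072], [0.638, -0.097, 0.071], [0.615, -0.107, 0.02], [0.616, -0.112, 0.019], [0.62, -0.116, 0.026], [0.62, -0.121, 0.025]]
250 [[0.624, -0.073, 0.064], [0.62, -0.076, 0.055], [0.613, -0.08, 0.041], [0.611, -0.084, 0.035], [0.604, -0.089, 0.02], [0.632, -0.091, 0.071], [0.633, -0.094, 0.071], [0.633, -0
[... 842 characters left out ...]
071], [0.618, -0.101, 0.071], [0.584, -0.114, 0.014], [0.585, -0.12, 0.014], [0.585, -0.125, 0.013], [0.612, -0.119, 0.056]]
290 [[0.616, -0.077, 0.083], [0.559, -0.079, 0.001], [0.56, -0.084, 0.0], [0.589, -0.089, 0.041], [0.58, -0.094, 0.026], [0.611, -0.095, 0.07], [0.612, -0.098, 0.071], [0.613, -0.102, 0.071], [0.583, -0.114, 0.025], [0.585, -0.119, 0.026], [0.585, -0.124, 0.025], [0.586, -0.129, 0.025]]
300 [[0.614, -0.078, 0.086], [0.55, -0.08, -0.0], [0.552, -0.086, 0.001], [0.583, -0.09, 0.042], [0.579, -0.095, 0.035], [0.606, -0.096, 0.071], [0.608, -0.099, 0.072], [0.607, -0.103, 0.07], [0.584, -0.114, 0.036], [0.584, -0.118, 0.035], [0.585, -0.123, 0.035], [0.586, -0.128, 0.035]]
```

View pics/wrist5c.png

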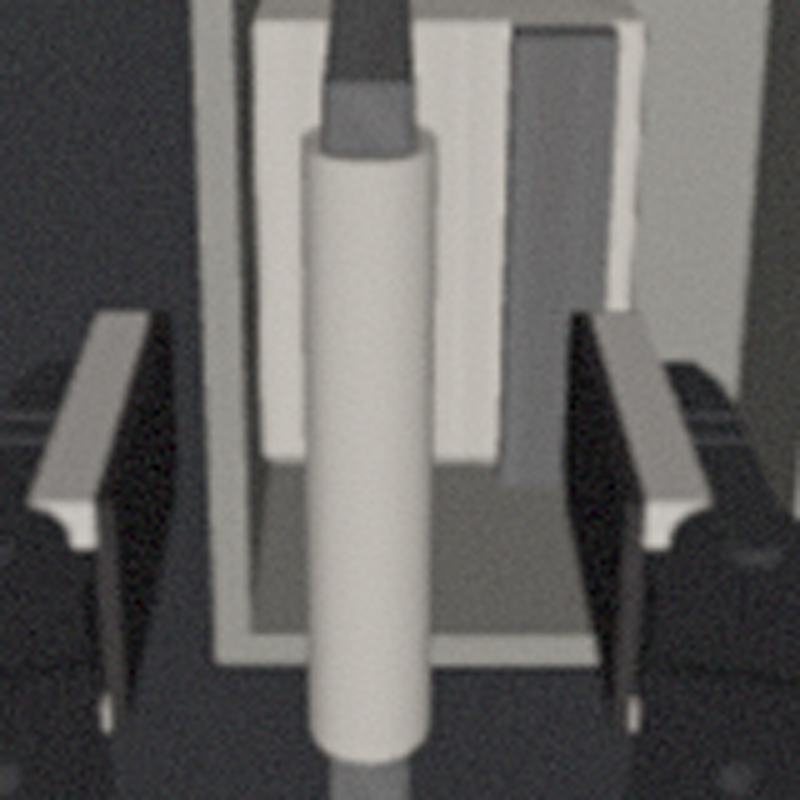

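```bash
python3 -m jog '{"delta_pos":[[0,-0.1,0.3],[0,0,0],[0,0,0],[0,0,0],[0,0,0],[0,0,0],[0,0,0],[0,0,0]],"twist":[0,0,0,0,0,0,0,0],"claw":[3,2,1,0,0,0,0,0]}' 40
python3 - <<'E'
from go import *
c=ctrl.capture("wrist");crop(c,180,180,340,340,5,"pics/wrist6c.png")
report()
E
```

```text
time: 6.5
eef_pos: [0.6193, -0.0972, 0.0262]
tcp_rot: [-0.003, 0.774, -0.633, -0.001]
force: [0.2, -0.3, -1.2]
grip_width: 0.126
t 6.55 tcp [ 0.6193 -0.0972  0.0262] stage [-0.1691 -0.0175  0.0262] xhead -1.372 tilt 0.0072 F [ 0.29  0.05 -0.99] grip 0.124 q [-0.24  0.25  1.84  0.01  1.05  1.12]
```

View pics/wrist6c.png

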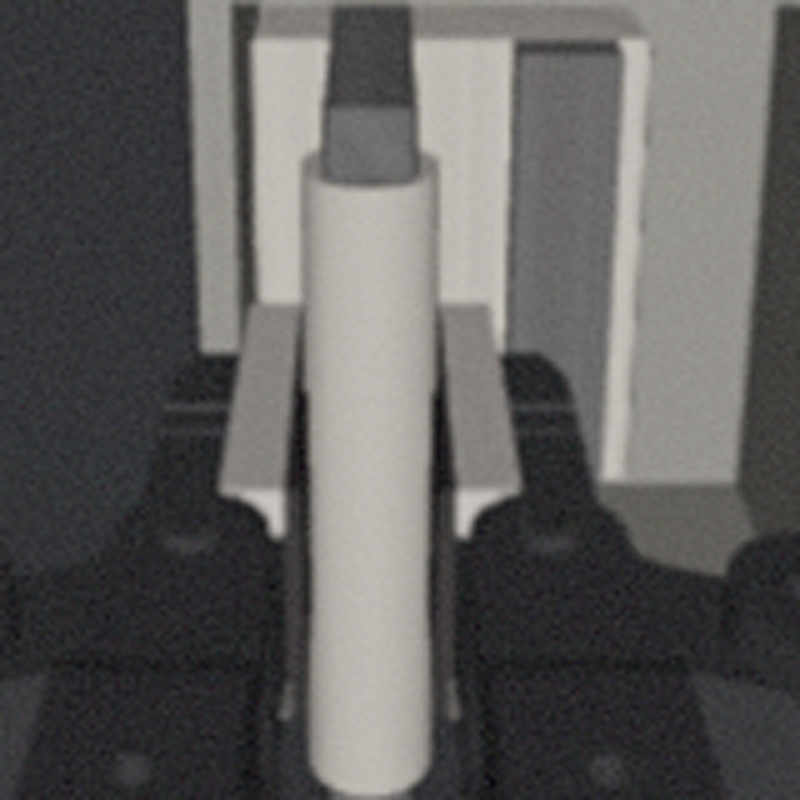

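```bash
python3 -m jog '{"delta_pos":[[0,0,0],[0,0,-0.3],[0,0,-0.3],[0,0,-0.3],[0,0,-0.3],[0,0,-0.3],[0,0,-0.3],[0,0,0]],"twist":[0,0,0,0,0,0,0,0],"claw":[0,0,0,0,0,0,0,0]}' 60
python3 - <<'E'
from go import *
c=ctrl.capture("scene");crop(c,160,140,310,250,5,"pics/s7.png")
report()
E
```

```text
time: 7.22
eef_pos: [0.6156, -0.0966, 0.0417]
tcp_rot: [-0.002, 0.774, -0.633, -0.005]
force: [-0.4, -0.3, -5.8]
grip_width: 0.118
t 7.27 tcp [ 0.6155 -0.0965  0.0414] stage [-0.1678 -0.0139  0.0414] xhead -1.3721 tilt 0.0105 F [-0.37 -0.01 -4.02] grip 0.121 q [-0.25  0.23  1.83  0.01  1.09  1.12]
```

View pics/s7.png

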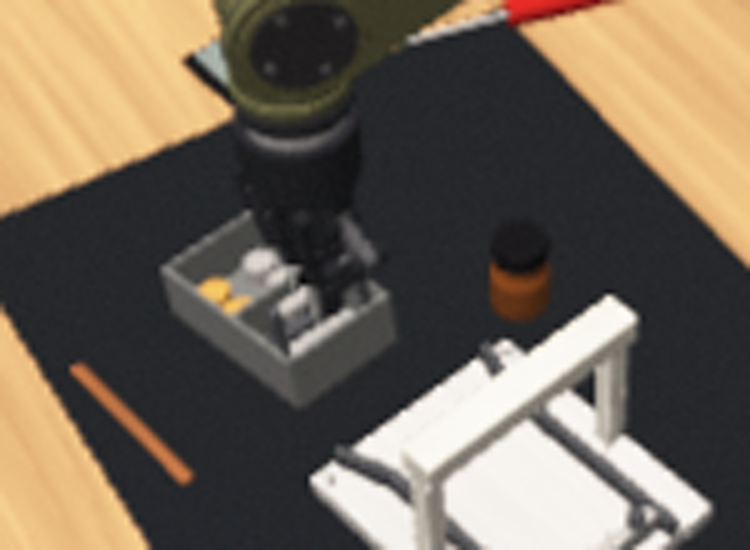

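```bash
python3 -m jog '{"delta_pos":[[0,0.1,-0.2],[-0.2,0.2,-0.2],[-0.4,0.2,-0.1],[-0.4,0.2,-0.05],[-0.4,0.2,-0.05],[-0.4,0.2,-0.05],[-0.4,0.1,-0.05],[0,0,0]],"twist":[0.011,0,0,0,0,0,0,0],"claw":[0,0,0,0,0,0,0,0]}'
python3 - <<'E'
from go import *
to(wld([-.13,0,.045]),SA)
c=ctrl.capture("wrist");crop(c,0,50,400,250,2,"pics/w8.png");pickle.dump(c,open("w8.pkl","wb"))
E
```

```text
time: 7.93
eef_pos: [0.597, -0.0747, 0.0488]
tcp_rot: [-0.001, 0.77, -0.638, -0.006]
force: [-0.2, 0.3, -5.3]
grip_width: 0.117
t 7.93 tcp [ 0.597  -0.0747  0.0488] stage [-0.1429  0.0002  0.0488] xhead -1.3843 tilt 0.012 F [-0.2   0.33 -5.32] grip 0.117 q [-0.22  0.18  1.88  0.01  1.09  1.16]
delta tool cm [-1.28 -0.02  0.39]
twist -0.0012
```

View pics/w8.png

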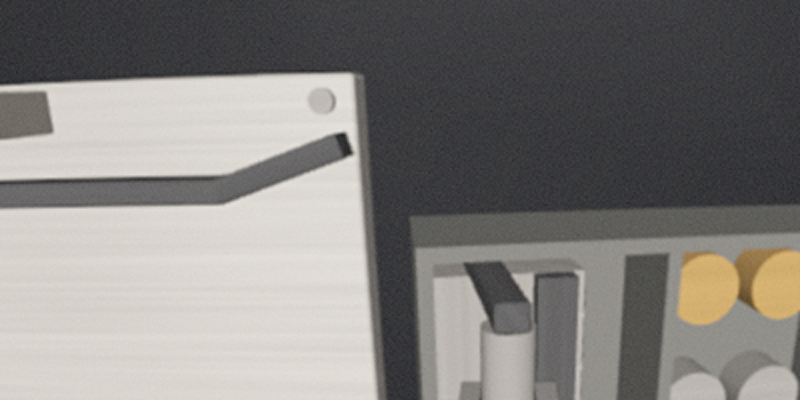

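```bash
python3 -m jog '{"delta_pos":[[-0.3,0,0.1],[-0.5,0,0.1],[-0.5,0,0.1],[-0.5,0,0],[-0.5,0,0],[-0.5,0,0],[-0.3,0,0],[0,0,0]],"twist":[0,0,0,0,0,0,0,0],"claw":[0,0,0,0,0,0,0,0]}'
python3 - <<'E'
from go import *
to(wld([-.113,0,.043]),SA)
c=ctrl.capture("wrist");cv2.imwrite("pics/w9.png",c["image"][:,:,::-1]);pickle.dump(c,open("w9.pkl","wb"))
E
```

```text
time: 8.65
eef_pos: [0.5909, -0.0411, 0.0455]
tcp_rot: [-0.001, 0.77, -0.638, -0.006]
force: [-0.8, 0.1, -5.1]
grip_width: 0.115
t 8.65 tcp [ 0.5909 -0.0411  0.0455] stage [-1.087e-01 -1.000e-04  4.550e-02] xhead -1.3841 tilt 0.0118 F [-0.84  0.06 -5.11] grip 0.115 q [-0.16  0.16  1.9   0.01  1.09  1.22]
delta tool cm [0.43 0.01 0.25]
twist -0.001
```

View pics/w9.png

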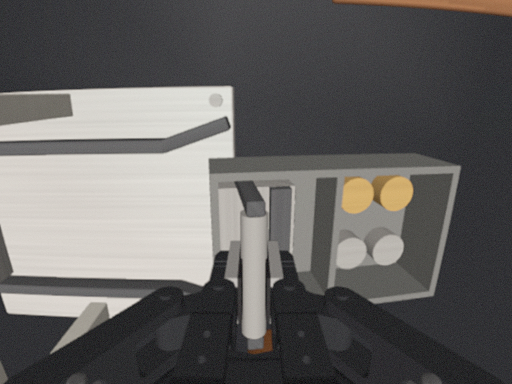

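```bash
python3 -m jog '{"delta_pos":[[0,0,0.15],[0,0,0.15],[0,0,0.15],[0,0,0.1],[0,0,0.05],[0,0,0],[0,0,0],[0,0,0]],"twist":[0,0,0,0,0,0,0,0],"claw":[0,0,0,0,0,0,0,0]}'
python3 - <<'E'
from go import *
to(wld([-.113,0,.039]),SA)
for n in("wrist","top","scene"):
    c=ctrl.capture(n);pickle.dump(c,open(n+"10.pkl","wb"))
    if n=="wrist": cv2.imwrite("pics/w10.png",c["image"][:,:,::-1])
    if n=="top":crop(c,180,95,335,215,5,"pics/t10.png")
    if n=="scene":crop(c,160,140,310,250,5,"pics/s10.png")
E
```

```text
time: 9.37
eef_pos: [0.5919, -0.0418, 0.0402]
tcp_rot: [-0.002, 0.77, -0.638, -0.005]
force: [0.3, 0.2, -5.1]
grip_width: 0.116
t 9.37 tcp [ 0.5919 -0.0418  0.0402] stage [-0.1096 -0.0009  0.0402] xhead -1.385 tilt 0.0108 F [ 0.34  0.23 -5.07] grip 0.116 q [-0.16  0.17  1.9   0.01  1.07  1.22]
delta tool cm [0.34 0.09 0.12]
twist -0.0019
```

View pics/w10.png

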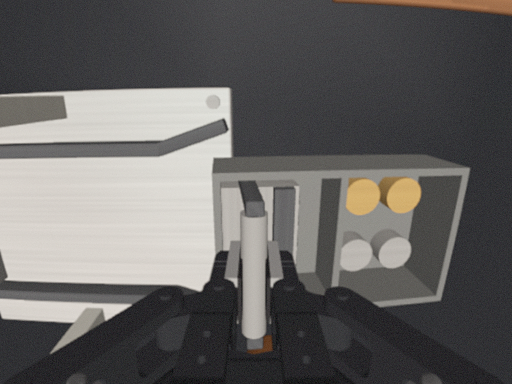

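View pics/s10.png

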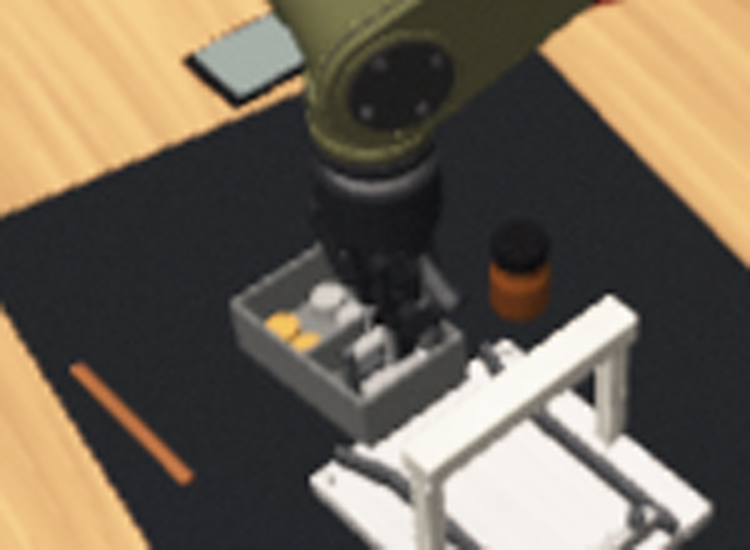

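View pics/t10.png

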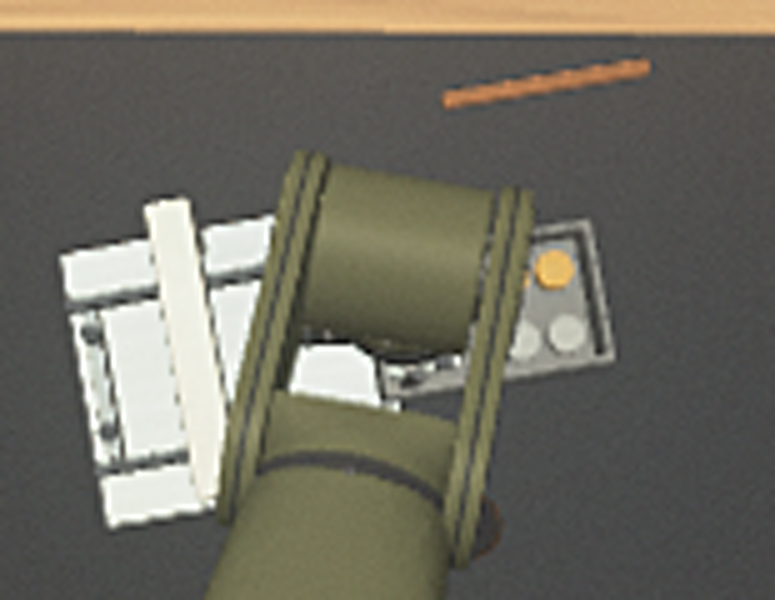

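```bash
python3 - <<'E'
from go import *
t=pickle.load(open("top10.pkl","rb"));w=pickle.load(open("wrist10.pkl","rb"))
T=lambda L:np.array(L)/5+[180,95]-.4
for p in atz(t,T([(589,221),(614,356)]),.042):print("rear",stg(p).round(4))
for p in atz(w,[(213,160)],.057):print("nose top -y corner",stg(p).round(4))
for p in atz(w,[(432,157),(463,165)],.042):print("rear -y corner wrist?",stg(p).round(4))
P=cloud(w)
print([stg(P[v,u]).round(4).tolist() for v,u in((162,216),(168,217),(230,217),(205,255),(240,255))])
# rails, edge in wrist
print([stg(p).round(4).tolist() for p in atz(w,[(231,90),(231,150)],.015)])
E
```

```text
rear [-0.2271 -0.0432  0.042 ]
rear [-0.2273  0.0395  0.042 ]
nose top -y corner [-0.09   -0.0508  0.057 ]
rear -y corner wrist? [-0.2048 -0.05    0.042 ]
rear -y corner wrist? [-0.2233 -0.0458  0.042 ]
[[-0.088, -0.0445, 0.0314], [-0.0906, -0.0448, 0.048], [-0.0905, -0.0141, 0.0565], [-0.1103, -0.038, 0.0852], [-0.1103, -0.0223, 0.0849]]
[[-0.096, -0.0836, 0.015], [-0.0952, -0.0486, 0.015]]
```

```bash
python3 -m jog '{"delta_pos":[[0,0.1,-0.2],[-0.1,0.1,-0.2],[-0.3,0,-0.05],[-0.4,0,0],[-0.4,0,0],[-0.4,0,0],[-0.4,0,0],[-0.2,0,0]],"twist":[0,0,0,0,0,0,0,0],"claw":[0,0,0,0,0,0,0,0]}'
python3 - <<'E'
from go import *
to(wld([-.058,0.0012,.0442]),SA)
c=ctrl.capture("scene");crop(c,180,150,310,250,6,"pics/s11.png")
c=ctrl.capture("wrist");cv2.imwrite("pics/w11.png",c["image"][:,:,::-1]);P=cloud(c)
print([stg(P[v,u]).round(4).tolist() for v,u in((168,217),(230,217),(205,255),(240,255))])
E
```

```text
time: 10.18
eef_pos: [0.5847, -0.0189, 0.0448]
tcp_rot: [-0.001, 0.769, -0.639, -0.005]
force: [0.2, 0.6, -4.8]
grip_width: 0.118
t 10.18 tcp [ 0.5847 -0.0189  0.0448] stage [-0.0857  0.0018  0.0448] xhead -1.3855 tilt 0.0109 F [ 0.18  0.64 -4.85] grip 0.118 q [-0.13  0.15  1.92  0.01  1.08  1.25]
delta tool cm [-2.77 -0.06  0.08]
twist -0.0024
[[-0.0663, -0.0417, 0.0511], [-0.0666, -0.0121, 0.063], [-0.0862, -0.0354, 0.0902], [-0.0862, -0.0193, 0.0891]]
```

View pics/w11.png

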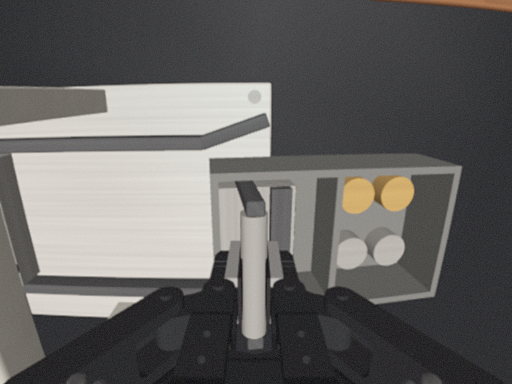

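View pics/s11.png

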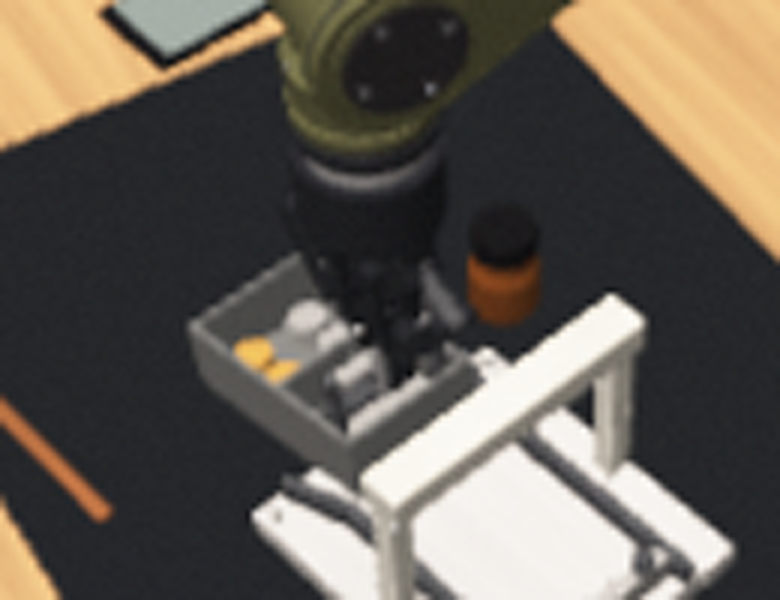

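```bash
python3 -m jog '{"delta_pos":[[-0.3,-0.05,0],[-0.4,0,0],[-0.4,0,0],[-0.4,0,0],[-0.4,0,0],[-0.4,0,0],[-0.2,0,0],[0,0,0]],"twist":[-0.002,0,0,0,0,0,0,0],"claw":[0,0,0,0,0,0,0,0]}'
python3 - <<'E'
from go import *
to(wld([-.058,0.0012,.0442]),SA)
c=ctrl.capture("wrist");cv2.imwrite("pics/w12.png",c["image"][:,:,::-1]);P=cloud(c)
print([stg(P[v,u]).round(4).tolist() for v,u in((168,217),(230,217),(205,255),(240,255))])
E
```

```text
time: 10.95
eef_pos: [0.5809, 0.0079, 0.0457]
tcp_rot: [-0.001, 0.77, -0.638, -0.004]
force: [-1.0, -0.4, -4.2]
grip_width: 0.119
t 10.95 tcp [0.5809 0.0079 0.0457] stage [-0.0587  0.0006  0.0457] xhead -1.383 tilt 0.0093 F [-0.98 -0.43 -4.2 ] grip 0.119 q [-0.08  0.14  1.93  0.01  1.08  1.3 ]
delta tool cm [-0.07  0.06  0.15]
twist 0.0001
[[-0.0396, -0.0431, 0.0528], [-0.0397, -0.0129, 0.0629], [-0.0593, -0.0367, 0.0914], [-0.0593, -0.0209, 0.0907]]
```

View pics/w12.png

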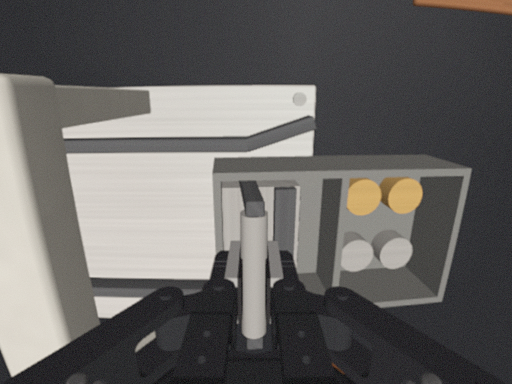

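```bash
python3 -m jog '{"delta_pos":[[0,0,0.1],[0,0,0.1],[0,0,0.1],[0,0,0.1],[0,0,0.05],[0,0,0],[0,0,0],[0,0,0]],"twist":[0,0,0,0,0,0,0,0],"claw":[0,0,0,0,0,0,0,0]}'
python3 -c "
from go import *
to(wld([-.058,0.0006,.0412]),SA)"
```

```text
time: 11.67
eef_pos: [0.5824, 0.0085, 0.0437]
tcp_rot: [-0.003, 0.77, -0.638, -0.004]
force: [-1.2, 0.3, -0.4]
grip_width: 0.116
t 11.67 tcp [0.5824 0.0085 0.0437] stage [-0.0584 -0.001   0.0437] xhead -1.384 tilt 0.0103 F [-1.23  0.33 -0.42] grip 0.116 q [-0.08  0.14  1.93  0.01  1.07  1.3 ]
delta tool cm [-0.04  0.16  0.25]
twist -0.0009
```

```bash
python3 -m jog '{"delta_pos":[[0,0.1,0.1],[0,0.05,0.1],[0,0,0.1],[0,0,0],[0,0,0],[0,0,0],[0,0,0],[0,0,0]],"twist":[0,0,0,0,0,0,0,0],"claw":[0,0,0,0,0,0,0,0]}'
python3 - <<'E'
from go import *
to(wld([-.058,0.0006,.0412]),SA)
c=ctrl.capture("wrist");P=cloud(c)
print([stg(P[v,u]).round(4).tolist() for v,u in((168,217),(230,217),(205,255),(240,255))])
print("walls",[stg(P[v,u]).round(4).tolist() for v,u in((160,240),(160,300),(160,420),(165,455),(250,450))])
c=ctrl.capture("scene");crop(c,180,150,310,250,6,"pics/s13.png")
E
```

```text
time: 12.33
eef_pos: [0.5827, 0.0091, 0.0429]
tcp_rot: [-0.005, 0.77, -0.638, -0.003]
force: [-1.4, 2.1, 1.1]
grip_width: 0.118
t 12.33 tcp [0.5827 0.0091 0.0429] stage [-0.0579 -0.0015  0.0429] xhead -1.3843 tilt 0.0118 F [-1.39  2.15  1.15] grip 0.118 q [-0.08  0.14  1.93  0.01  1.07  1.3 ]
delta tool cm [0.02 0.21 0.17]
twist -0.0012
[[-0.0387, -0.045, 0.0497], [-0.0325, 0.0052, 0.0146], [-0.0586, -0.0381, 0.0882], [-0.0586, -0.0226, 0.0881]]
walls [[-0.0493, -0.0448, 0.0267], [-0.0845, -0.045, 0.0271], [-0.1582, -0.0448, 0.0235], [-0.1725, -0.0446, 0.0365], [-0.1746, 0.0052, 0.0444]]
```

View pics/s13.png

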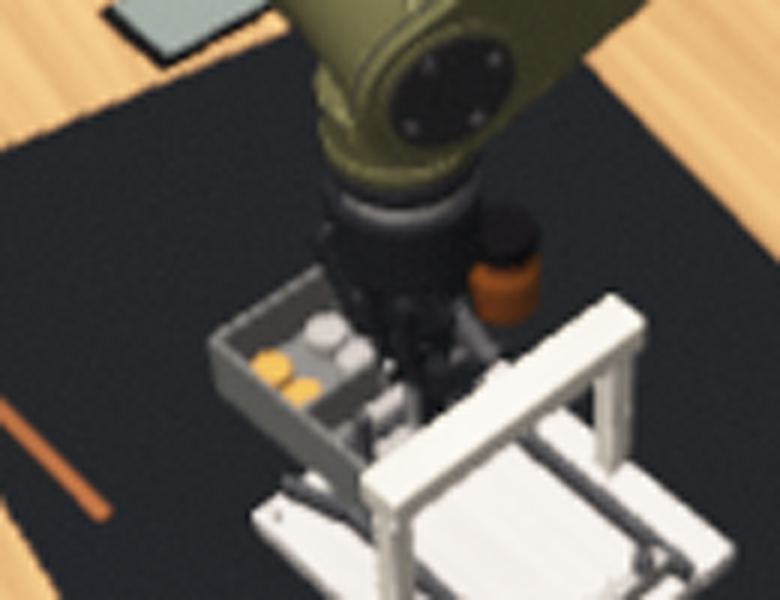

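```bash
python3 - <<'E'
from go import *
c=ctrl.capture("wrist");P=cloud(c);crop(c,200,130,480,340,2.8,"pics/w14.png")
for v in(200,230,260):
  print(v,[(u,stg(P[v,u]).round(4).tolist()) for u in range(400,472,6)])
for u in(240,280,330,380,420):
  print(u,[(v,stg(P[v,u]).round(4).tolist()) for v in range(150,180,4)])
E
```

```text
200 [(400, [-0.1456, -0.0217, 0.0309]), (406, [-0.1498, -0.0214, 0.0299]), (412, [-0.1536, -0.0214, 0.03]), (418, [-0.1584, -0.0208, 0.0281]), (424, [-0.161, -0.0216, 0.0303]), (430, [-0.1654, -0.0212, 0.0293]), (436, [-0.1727, -0.0194, 0.0238]), (442, [-0.1737, -0.021, 0.0284]), (448, [-0.1732, -0.0231, 0.035]), (454, [-0.1735, -0.0248, 0.0402]), (460, [-0.1741, -0.0262, 0.0446]), (466, [-0.1749, -0.0275, 0.0484])]
230 [(400, [-0.156, 0.0044, 0.0161]), (406, [-0.1608, 0.0049, 0.015]), (412, [-0.1649, 0.0049, 0.0151]), (418, [-0.1695, 0.0052, 0.0145]), (424, [-0.1735, 0.005, 0.015]), (430, [-0.1736, 0.002, 0.0219]), (436, [-0.1737, -0.0007, 0.0281]), (442, [-0.1731, -0.0038, 0.0351]), (448, [-0.1739, -0.0057, 0.0396]), (454, [-0.1743, -0.0078, 0.0444]), (460, [-0.1741, -0.0101, 0.0498]), (466, [-0.1754, -0.0115, 0.053])]
260 [(400, [-0.1519, 0.0191, 0.0306]), (406, [-0.1563, 0.0196, 0.0299]), (412, [-0.161, 0.0203, 0.0288]), (418, [-0.1646, 0.0199, 0.0296]), (424, [-0.1729, 0.0237, 0.0228]), (430, [-0.174, 0.0211, 0.0277]), (436, [-0.1739, 0.0175, 0.0341]), (442, [-0.1743, 0.0146, 0.
[... 852 characters left out ...]
, [-0.0984, -0.0449, 0.0436]), (170, [-0.0964, -0.0447, 0.0526]), (174, [-0.0958, -0.0434, 0.0557]), (178, [-0.0959, -0.0414, 0.0559])]
380 [(150, [-0.142, -0.047, 0.0002]), (154, [-0.1419, -0.0445, 0.0012]), (158, [-0.1361, -0.0445, 0.0163]), (162, [-0.1311, -0.0445, 0.0293]), (166, [-0.1265, -0.0446, 0.0414]), (170, [-0.1231, -0.0444, 0.0504]), (174, [-0.1218, -0.0431, 0.054]), (178, [-0.122, -0.0411, 0.0542])]
420 [(150, [-0.1695, -0.0474, 0.0007]), (154, [-0.1705, -0.0445, -0.0003]), (158, [-0.1622, -0.0447, 0.0158]), (162, [-0.155, -0.0448, 0.0298]), (166, [-0.1494, -0.0447, 0.0407]), (170, [-0.1449, -0.0444, 0.0497]), (174, [-0.1423, -0.0435, 0.055]), (178, [-0.1431, -0.0412, 0.0541])]
```

View pics/w14.png

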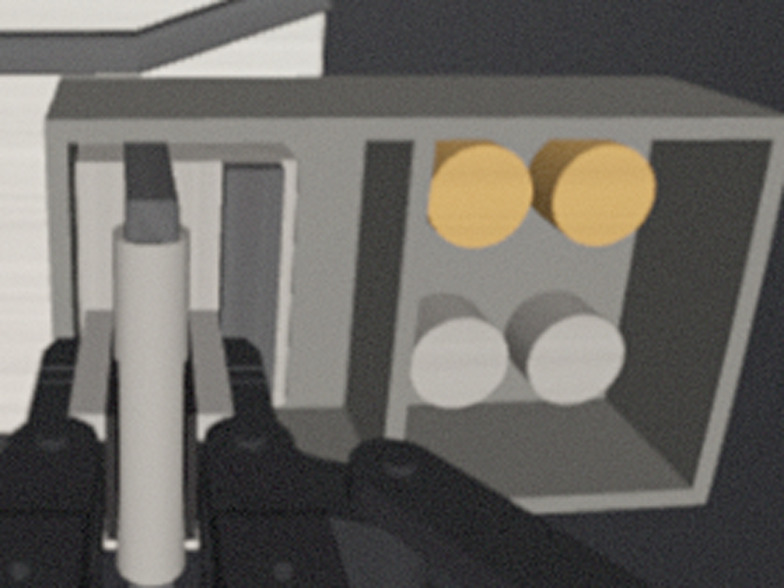

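```bash
python3 -m jog '{"delta_pos":[[0,0.15,0.05],[0,0.1,0.1],[0,0.05,0.1],[0,0,0.1],[0,0,0],[0,0,0],[0,0,0],[0,0,0]],"twist":[0,0,0,0,0,0,0,0],"claw":[0,0,0,0,0,0,0,0]}'
python3 - <<'E'
from go import *
to(wld([-.058,0.0006,.0412]),SA)
c=ctrl.capture("wrist");P=cloud(c)
for u in(240,280,330,380,420):
  print(u,[(v,stg(P[v,u]).round(4).tolist()) for v in (166,174,178)])
E
```

```text
time: 13.15
eef_pos: [0.582, 0.0095, 0.0418]
tcp_rot: [-0.008, 0.77, -0.638, -0.001]
force: [0.1, 2.2, 1.8]
grip_width: 0.117
t 13.15 tcp [0.582  0.0095 0.0418] stage [-0.0574 -0.0008  0.0418] xhead -1.3845 tilt 0.0153 F [0.11 2.2  1.75] grip 0.117 q [-0.08  0.14  1.94  0.02  1.06  1.29]
delta tool cm [0.06 0.14 0.06]
twist -0.0014
240 [(166, [-0.0498, -0.0441, 0.0426]), (174, [-0.0506, -0.0432, 0.0579]), (178, [-0.0505, -0.0412, 0.0578])]
280 [(166, [-0.0712, -0.044, 0.0419]), (174, [-0.0702, -0.043, 0.0568]), (178, [-0.0703, -0.0409, 0.0565])]
330 [(166, [-0.0983, -0.044, 0.0415]), (174, [-0.095, -0.0429, 0.056]), (178, [-0.095, -0.0411, 0.0568])]
380 [(166, [-0.1272, -0.0434, 0.0377]), (174, [-0.1204, -0.0429, 0.0554]), (178, [-0.1203, -0.0411, 0.0564])]
420 [(166, [-0.1503, -0.0435, 0.0374]), (174, [-0.1407, -0.0432, 0.0562]), (178, [-0.1414, -0.041, 0.0556])]
```

```bash
python3 -m jog '{"delta_pos":[[0,0,0],[0,0,0],[0,0,0],[0,0,0],[0,0,-0.5],[0,0,-1],[0,0,-1.5],[0,0,-1.5]],"twist":[0,0,0,0,0,0,0,0],"claw":[3,3,3,3,3,3,3,3]}'
python3 - <<'E'
from go import *
report()
c=ctrl.capture("wrist");cv2.imwrite("pics/w15.png",c["image"][:,:,::-1]);pickle.dump(c,open("w15.pkl","wb"))
c=ctrl.capture("scene");crop(c,180,150,310,250,6,"pics/s15.png")
E
```

```text
time: 13.87
eef_pos: [0.5776, 0.0065, 0.0836]
tcp_rot: [-0.003, 0.77, -0.638, -0.004]
force: [1.1, -1.0, 0.5]
grip_width: 0.348
t 13.87 tcp [0.5776 0.0065 0.0836] stage [-0.0595  0.004   0.0836] xhead -1.3841 tilt 0.0098 F [ 1.1  -0.98  0.51] grip 0.348 q [-0.09  0.08  1.92  0.01  1.14  1.29]
```

View pics/w15.png

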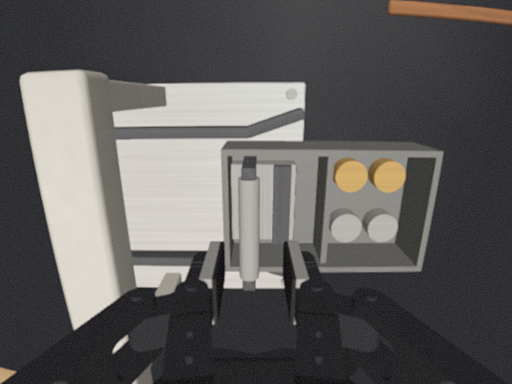

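View pics/s15.png

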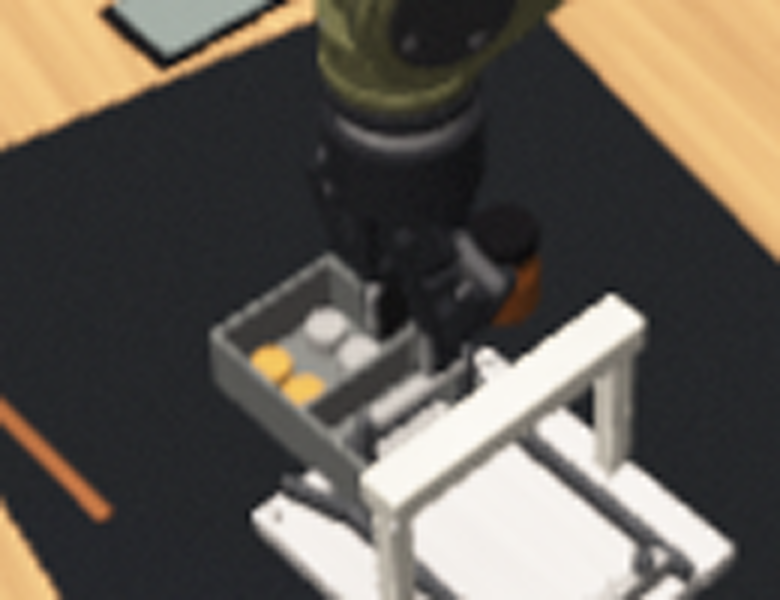

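```bash
python3 -m jog '{"delta_pos":[[1,0,-0.8],[3,0,-0.3],[3,0,0],[3,0,0],[3,0,0],[3,0,0],[0.5,0,0],[0,0,0]],"twist":[0,0,0,0,0,0,0,-0.12],"claw":[3,3,5,5,5,5,5,5]}'
python3 -m jog '{"delta_pos":[[0,0,0],[0,0,0],[0,0,0],[0,0,0],[0,0,0],[0,0,0],[0,0,0],[0,0,0]],"twist":[-0.12,-0.12,-0.12,-0.12,-0.12,-0.12,-0.12,-0.12],"claw":[5,5,5,5,5,5,5,5]}'
python3 - <<'E'
from go import *
to(wld([-.225,0,.07]),SA+np.pi/2)
E
```

```text
time: 14.63
eef_pos: [0.6122, -0.1667, 0.0986]
tcp_rot: [-0.004, 0.808, -0.588, 0.0]
force: [0.1, 0.1, -0.3]
grip_width: 0.584
time: 15.3
eef_pos: [0.6092, -0.1706, 0.0963]
tcp_rot: [-0.004, 0.992, -0.129, -0.001]
force: [-0.3, -0.7, -0.2]
grip_width: 0.583
t 15.3 tcp [ 0.6092 -0.1706  0.0963] stage [-0.2394  0.006   0.0963] xhead -0.2582 tilt 0.008 F [-0.27 -0.69 -0.25] grip 0.583 q [-0.36  0.18  1.78  0.01  1.18 -0.11]
delta tool cm [-0.07 -1.54  2.65]
twist -0.4459
```

```bash
python3 -m jog '{"delta_pos":[[0,0,0],[0,0,0],[0,0,0],[0,0,0],[0,0,1],[0,0,1],[0,0,1],[0,0,1]],"twist":[-0.12,-0.12,-0.12,-0.09,0,0,0,0],"claw":[5,5,5,5,5,5,5,5]}'
python3 - <<'E'
from go import *
to(wld([-.225,0.001,.02]),SA+np.pi/2)
c=ctrl.capture("wrist");cv2.imwrite("pics/w16.png",c["image"][:,:,::-1]);pickle.dump(c,open("w16.pkl","wb"))
E
```

```text
time: 15.97
eef_pos: [0.6082, -0.1713, 0.0538]
tcp_rot: [-0.004, 0.995, 0.104, -0.0]
force: [-0.1, 0.7, 0.1]
grip_width: 0.589
t 15.97 tcp [ 0.6082 -0.1713  0.0538] stage [-0.2399  0.0071  0.0538] xhead 0.2087 tilt 0.0078 F [-0.12  0.67  0.1 ] grip 0.589 q [-0.36  0.23  1.81  0.01  1.11 -0.57]
delta tool cm [ 0.64 -1.45  3.4 ]
twist 0.021
```

View pics/w16.png

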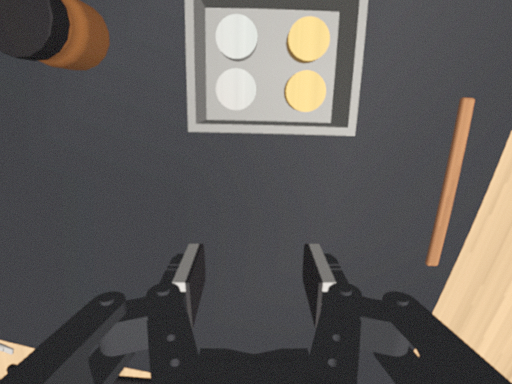

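```bash
python3 - <<'E'
from go import *
c=pickle.load(open("w16.pkl","rb"));P=cloud(c)
for v in range(238,300,6):print(v,[(u,stg(P[v,u]).round(3).tolist()) for u in(188,194,198,314,319,324)])
print([stg(p).round(4).tolist() for p in atz(c,[(188,132),(355,134)],.057)])
E
```

```text
238 [(188, [-0.265, 0.057, -0.0]), (194, [-0.264, 0.052, 0.001]), (198, [-0.264, 0.049, 0.0]), (314, [-0.262, -0.04, 0.001]), (319, [-0.262, -0.044, 0.001]), (324, [-0.262, -0.048, 0.0])]
244 [(188, [-0.229, 0.039, 0.082]), (194, [-0.229, 0.036, 0.082]), (198, [-0.229, 0.034, 0.082]), (314, [-0.228, -0.022, 0.081]), (319, [-0.228, -0.024, 0.082]), (324, [-0.267, -0.048, 0.001])]
250 [(188, [-0.23, 0.038, 0.088]), (194, [-0.229, 0.035, 0.089]), (198, [-0.23, 0.033, 0.088]), (314, [-0.229, -0.021, 0.087]), (319, [-0.228, -0.023, 0.088]), (324, [-0.273, -0.049, 0.0])]
256 [(188, [-0.23, 0.037, 0.093]), (194, [-0.229, 0.034, 0.094]), (198, [-0.23, 0.033, 0.092]), (314, [-0.229, -0.02, 0.093]), (319, [-0.228, -0.022, 0.094]), (324, [-0.228, -0.024, 0.094])]
262 [(188, [-0.23, 0.036, 0.099]), (194, [-0.229, 0.033, 0.101]), (198, [-0.233, 0.033, 0.093]), (314, [-0.229, -0.019, 0.098]), (319, [-0.228, -0.021, 0.1]), (324, [-0.228, -0.023, 0.099])]
268 [(188, [-0.23, 0.035, 0.104]), (194, [-0.231, 0.033, 0.102]), (198, [-0.235, 0.032, 0.095]), (314, [-0.229, -0.018, 0.104]), (319, [-0.228, -0
[... 363 characters left out ...]
106]), (319, [-0.229, -0.018, 0.113]), (324, [-0.228, -0.02, 0.114])]
286 [(188, [-0.231, 0.033, 0.115]), (194, [-0.237, 0.032, 0.106]), (198, [-0.242, 0.032, 0.098]), (314, [-0.235, -0.018, 0.108]), (319, [-0.23, -0.018, 0.115]), (324, [-0.23, -0.02, 0.115])]
292 [(188, [-0.233, 0.033, 0.116]), (194, [-0.239, 0.032, 0.108]), (198, [-0.245, 0.032, 0.099]), (314, [-0.237, -0.018, 0.108]), (319, [-0.233, -0.018, 0.114]), (324, [-0.232, -0.02, 0.115])]
298 [(188, [-0.236, 0.033, 0.115]), (194, [-0.241, 0.032, 0.108]), (198, [-0.247, 0.032, 0.101]), (314, [-0.24, -0.018, 0.109]), (319, [-0.236, -0.019, 0.114]), (324, [-0.233, -0.019, 0.119])]
[[-0.1785, 0.0421, 0.057], [-0.1775, -0.0439, 0.057]]
```

```bash
python3 -m jog '{"delta_pos":[[0.4,0,0.8],[0.3,0,0.8],[0.1,0,0.8],[0,0,0.8],[0,-0.2,0.6],[0,-0.4,0.4],[0,-0.3,0],[0,0,0]],"twist":[0.021,0,0,0,0,0,0,0],"claw":[5,5,5,5,5,5,5,5]}'
python3 - <<'E'
from go import *
to(wld([-.192,-.001,.011]),SA+np.pi/2)
E
```

```text
time: 16.68
eef_pos: [0.6091, -0.1578, -0.0001]
tcp_rot: [-0.007, 0.996, 0.092, -0.006]
force: [0.7, 0.8, -0.0]
grip_width: 0.584
t 16.68 tcp [ 6.091e-01 -1.578e-01 -1.000e-04] stage [-2.268e-01  3.800e-03 -1.000e-04] xhead 0.1853 tilt 0.0187 F [ 0.74  0.78 -0.03] grip 0.584 q [-0.34  0.3   1.83  0.01  1.03 -0.53]
delta tool cm [ 0.46 -3.49 -1.06]
twist -0.0024
```

```bash
python3 -m jog '{"delta_pos":[[0.3,0,-0.5],[0.2,-0.3,-0.4],[0,-0.6,-0.1],[0,-0.7,0],[0,-0.5,0],[0,-0.2,0],[0,0,0],[0,0,0]],"twist":[0,0,0,0,0,0,0,0],"claw":[5,5,5,5,5,5,5,5]}'
python3 - <<'E'
from go import *
to(wld([-.19,-.001,.011]),SA+np.pi/2)
c=ctrl.capture("wrist");cv2.imwrite("pics/w17.png",c["image"][:,:,::-1]);P=cloud(c)
print([(v,stg(P[v,200]).round(3).tolist()) for v in range(225,270,6)])
E
```

```text
time: 17.35
eef_pos: [0.6122, -0.1315, 0.0151]
tcp_rot: [-0.006, 0.996, 0.093, -0.004]
force: [-0.4, 0.1, -0.1]
grip_width: 0.585
t 17.35 tcp [ 0.6122 -0.1315  0.0151] stage [-0.2015 -0.0042  0.0151] xhead 0.1867 tilt 0.0133 F [-0.43  0.07 -0.1 ] grip 0.585 q [-0.3   0.27  1.83  0.01  1.05 -0.49]
delta tool cm [-0.32 -1.15  0.42]
twist -0.001
[(225, [-0.175, 0.018, 0.058]), (231, [-0.178, 0.019, 0.057]), (237, [-0.206, 0.03, 0.001]), (243, [-0.211, 0.03, 0.0]), (249, [-0.191, 0.021, 0.048]), (255, [-0.194, 0.021, 0.049]), (261, [-0.196, 0.021, 0.05]), (267, [-0.199, 0.021, 0.051])]
```

View pics/w17.png

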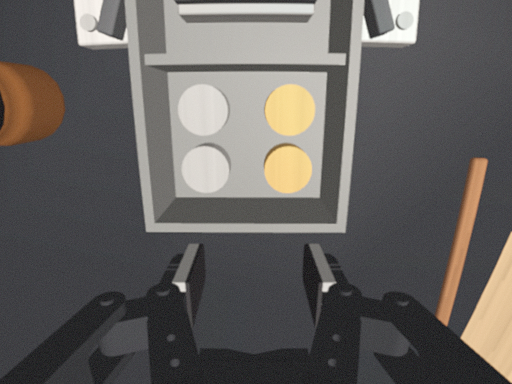

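```bash
python3 -m jog '{"delta_pos":[[-0.2,-0.3,0.2],[-0.1,-0.3,0.1],[0,-0.2,0],[0,-0.2,0],[0,-0.2,0],[0,-0.2,0],[0,-0.3,0],[0,-0.3,0]],"twist":[0,0,0,0,0,0,0,0],"claw":[5,5,5,5,5,5,5,5]}'
python3 - <<'E'
from go import *
to(wld([-.19,-.001,.011]),SA+np.pi/2)
c=ctrl.capture("wrist");cv2.imwrite("pics/w18.png",c["image"][:,:,::-1])
E
```

```text
time: 18.07
eef_pos: [0.6047, -0.1132, 0.0112]
tcp_rot: [-0.004, 0.996, 0.093, -0.004]
force: [0.7, -3.0, -1.4]
grip_width: 0.588
t 18.07 tcp [ 0.6047 -0.1132  0.0112] stage [-0.1822 -0.0002  0.0112] xhead 0.1855 tilt 0.0113 F [ 0.71 -2.97 -1.38] grip 0.588 q [-0.27  0.25  1.86  0.01  1.04 -0.46]
delta tool cm [0.08 0.78 0.02]
twist -0.0022
```

View pics/w18.png

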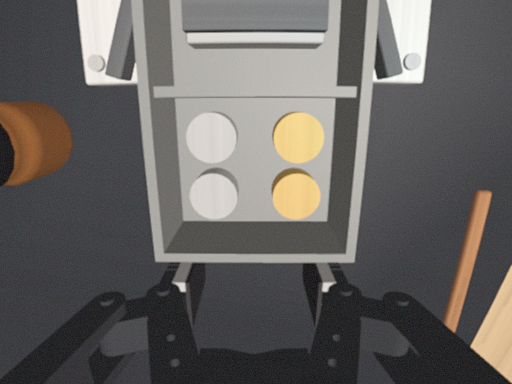

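```bash
python3 -m jog '{"delta_pos":[[0,-0.35,0],[0,-0.35,0],[0,-0.35,0],[0,-0.35,0],[0,-0.35,0],[0,-0.35,0],[0,-0.35,0],[0,-0.2,0]],"twist":[0,0,0,0,0,0,0,0],"claw":[5,5,5,5,5,5,5,5]}'
python3 - <<'E'
from go import *
to(wld([-.14,-.001,.011]),SA+np.pi/2)
c=ctrl.capture("wrist");cv2.imwrite("pics/w19.png",c["image"][:,:,::-1]);P=cloud(c)
print([stg(p).round(4).tolist() for p in atz(c,[(154,259),(356,260)],.057)])
E
```

```text
time: 18.78
eef_pos: [0.5992, -0.0843, 0.0114]
tcp_rot: [-0.004, 0.996, 0.093, -0.004]
force: [0.8, -3.1, -0.9]
grip_width: 0.587
t 18.78 tcp [ 0.5992 -0.0843  0.0114] stage [-0.1527 -0.0002  0.0114] xhead 0.1858 tilt 0.0111 F [ 0.82 -3.08 -0.91] grip 0.587 q [-0.23  0.23  1.89  0.01  1.03 -0.42]
delta tool cm [ 0.08 -1.27  0.06]
twist -0.0019
[[-0.1403, 0.0426, 0.057], [-0.1407, -0.0446, 0.057]]
```

View pics/w19.png

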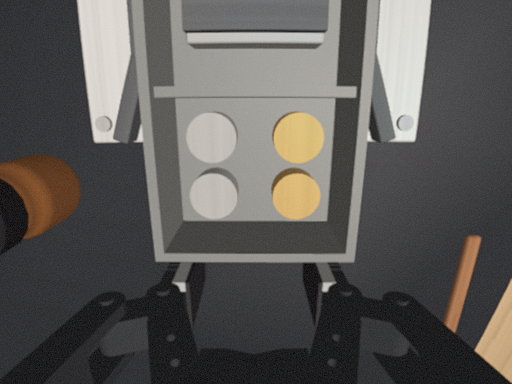

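```bash
python3 -m jog '{"delta_pos":[[0,-0.35,0],[0,-0.35,0],[0,-0.35,0],[0,-0.35,0],[0,-0.35,0],[0,-0.35,0],[0,-0.35,0],[0,-0.2,0]],"twist":[0,0,0,0,0,0,0,0],"claw":[5,5,5,5,5,5,5,5]}'
python3 - <<'E'
from go import *
to(wld([-.085,-.001,.011]),SA+np.pi/2)
c=ctrl.capture("top");pickle.dump(c,open("t20.pkl","wb"));crop(c,188,125,262,205,10,"pics/t20.png")
c=pickle.load(open("top0.pkl","rb"));crop(c,188,145,228,205,13,"pics/t0stop.png")
c=ctrl.capture("scene");pickle.dump(c,open("s20.pkl","wb"));crop(c,210,190,310,275,8,"pics/s20.png")
E
```

```text
time: 19.5
eef_pos: [0.5937, -0.0555, 0.0117]
tcp_rot: [-0.004, 0.996, 0.093, -0.004]
force: [0.5, -2.7, -0.2]
grip_width: 0.582
t 19.5 tcp [ 0.5937 -0.0555  0.0117] stage [-0.1234 -0.0002  0.0117] xhead 0.1856 tilt 0.0114 F [ 0.47 -2.68 -0.2 ] grip 0.582 q [-0.19  0.22  1.91  0.01  1.03 -0.38]
delta tool cm [ 0.08 -3.84  0.1 ]
twist -0.0021
```

View pics/t20.png

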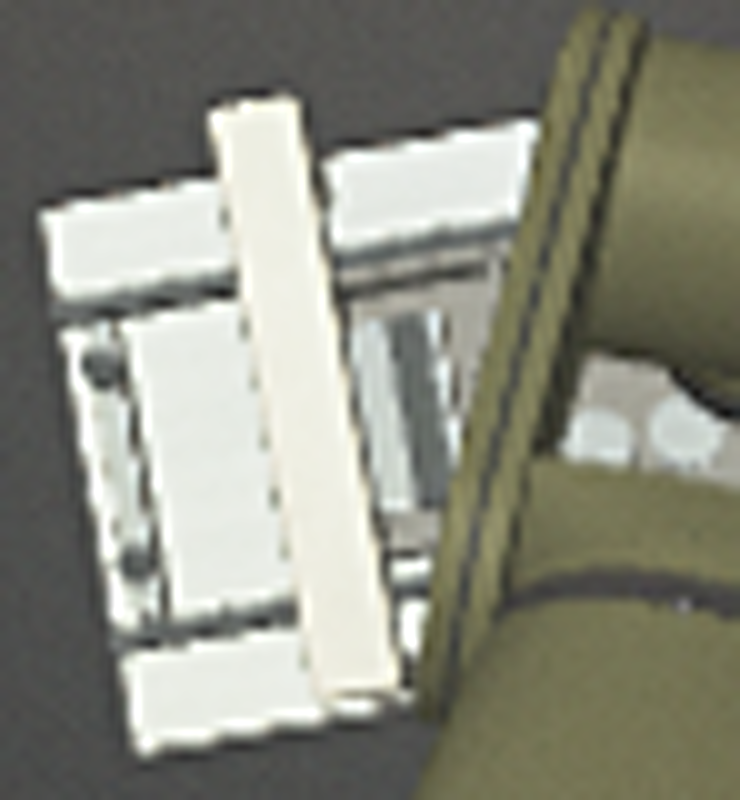

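View pics/t0stop.png

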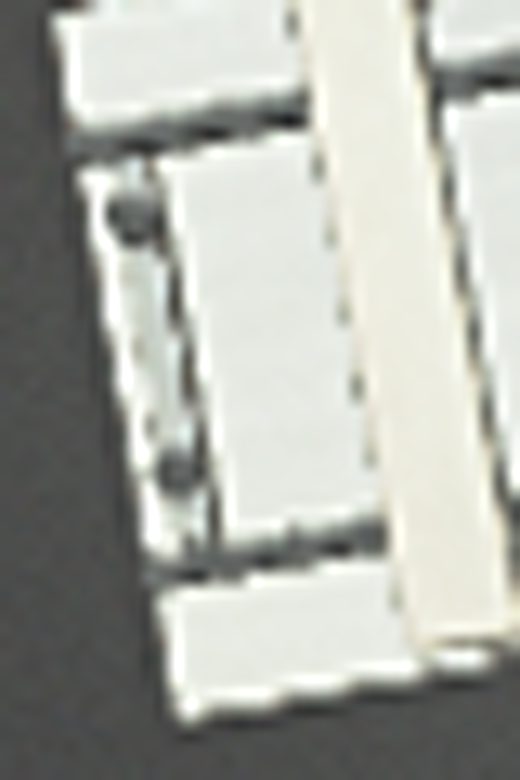

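View pics/s20.png

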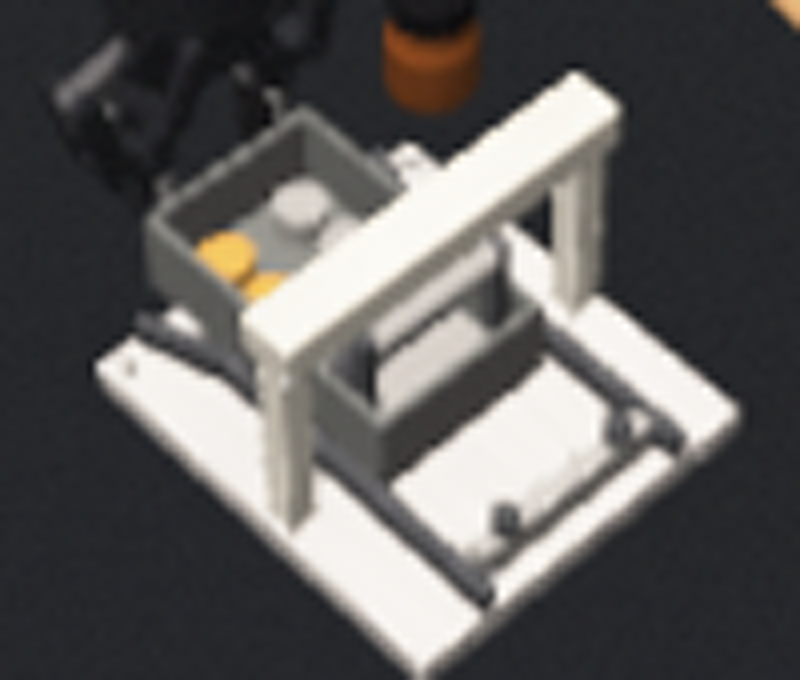

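```bash
python3 - <<'E'
from go import *
c=pickle.load(open("top0.pkl","rb"))
for L,z in(([(168,255),(208,520)],.025),([(178,255),(218,520)],.015),([(158,255),(197,520)],.035)):
  print(z,[stg(p).round(4).tolist() for p in atz(c,np.array(L)/13+[188,145]-.46,z)])
c=pickle.load(open("s20.pkl","rb"))
# nose bottom edge/corners in scene: (390,478),(540,350)?; stop back edge top
f=lambda L,z:[stg(p).round(4).tolist() for p in atz(c,np.array(L)/8+[210,190]-.44,z)]
print("nose bottom",f([(385,480)],.015),"nose top",f([(383,418),(543,318)],.057))
print("stop top back",f([(490,575),(640,455)],.025),"stage corner",f([(420,665),(738,415)],.015))
E
```

```text
0.025 [[0.0763, -0.0221, 0.025], [0.0778, 0.041, 0.025]]
0.015 [[0.0754, -0.0228, 0.015], [0.0769, 0.0407, 0.015]]
0.035 [[0.0772, -0.0214, 0.035], [0.0789, 0.0412, 0.035]]
nose bottom [[0.0266, -0.0402, 0.015]] nose top [[0.0272, -0.0412, 0.057], [0.0347, 0.0358, 0.057]]
stop top back [[0.0899, -0.0452, 0.025], [0.0901, 0.0344, 0.025]] stage corner [[0.0958, -0.0865, 0.015], [0.0982, 0.0813, 0.015]]
```

```bash
python3 -m jog '{"delta_pos":[[0.02,-0.35,0],[0.02,-0.35,0],[0,-0.35,0],[0,-0.35,0],[0,-0.35,0],[0,-0.35,0],[0,-0.35,0],[0,-0.2,0]],"twist":[0,0,0,0,0,0,0,0],"claw":[5,5,5,5,5,5,5,5]}'
python3 - <<'E'
from go import *
to(wld([-.085,-.001,.011]),SA+np.pi/2)
E
```

```text
time: 20.27
eef_pos: [0.5887, -0.0273, 0.0119]
tcp_rot: [-0.004, 0.996, 0.092, -0.004]
force: [0.8, -1.9, -1.1]
grip_width: 0.586
t 20.27 tcp [ 0.5887 -0.0273  0.0119] stage [-0.0947 -0.0006  0.0119] xhead 0.1853 tilt 0.0114 F [ 0.82 -1.9  -1.12] grip 0.586 q [-0.14  0.2   1.92  0.01  1.03 -0.33]
delta tool cm [ 0.04 -0.97  0.1 ]
twist -0.0024
```

Nose at about 0.057 and the stop at about 0.0765, so about 19 mm remain. I'll push gently from here.

```bash
python3 -m jog '{"delta_pos":[[0,-0.15,0],[0,-0.15,0],[0,-0.15,0],[0,-0.12,0],[0,-0.1,0],[0,-0.1,0],[0,-0.1,0],[0,-0.1,0]],"twist":[0,0,0,0,0,0,0,0],"claw":[5,5,5,5,5,5,5,5]}'
python3 - <<'E'
from go import *
report()
c=ctrl.capture("scene");pickle.dump(c,open("s21.pkl","wb"));crop(c,210,190,310,275,8,"pics/s21.png")
E
```

```text
time: 20.93
eef_pos: [0.5866, -0.0166, 0.012]
tcp_rot: [-0.004, 0.996, 0.093, -0.004]
force: [-0.3, -1.2, -0.8]
grip_width: 0.581
t 20.93 tcp [ 0.5866 -0.0166  0.012 ] stage [-0.0838 -0.0005  0.012 ] xhead 0.1855 tilt 0.0113 F [-0.27 -1.24 -0.81] grip 0.581 q [-0.12  0.2   1.93  0.01  1.03 -0.31]
```

View pics/s21.png

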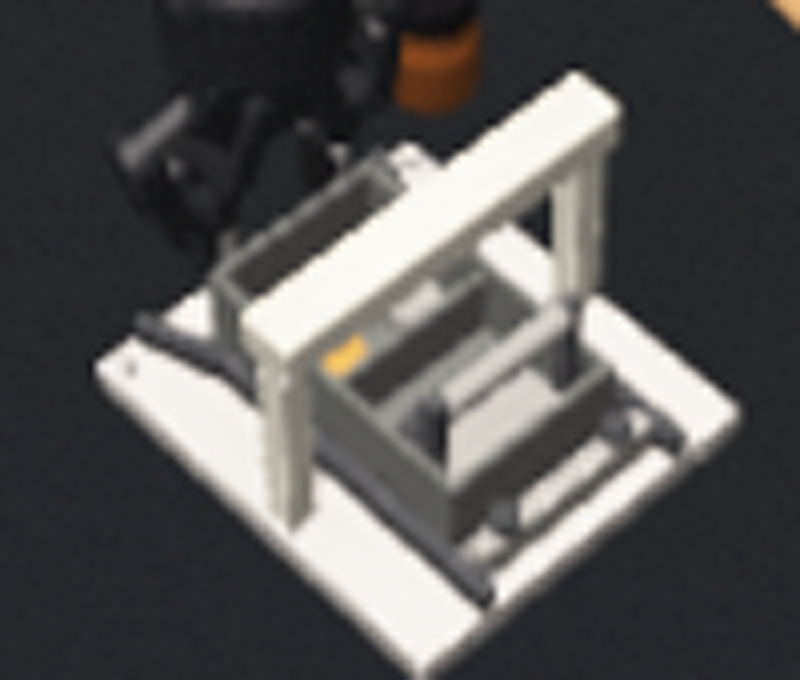

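```bash
python3 -m jog '{"delta_pos":[[0,-0.06,0],[0,-0.06,0],[0,-0.06,0],[0,-0.06,0],[0,-0.05,0],[0,-0.05,0],[0,-0.05,0],[0,-0.05,0]],"twist":[0,0,0,0,0,0,0,0],"claw":[5,5,5,5,5,5,5,5]}'
python3 -c "
from go import *
report()"
```

```text
time: 21.65
eef_pos: [0.5857, -0.0119, 0.012]
tcp_rot: [-0.004, 0.996, 0.093, -0.004]
force: [-0.2, -3.4, -1.1]
grip_width: 0.588
t 21.65 tcp [ 0.5857 -0.0119  0.012 ] stage [-0.079  -0.0005  0.012 ] xhead 0.1853 tilt 0.0115 F [-0.2  -3.36 -1.09] grip 0.588 q [-0.11  0.19  1.93  0.01  1.03 -0.3 ]
```

```bash
python3 -m jog '{"delta_pos":[[0,-0.04,0],[0,-0.04,0],[0,-0.04,0],[0,-0.04,0],[0,-0.04,0],[0,-0.04,0],[0,-0.04,0],[0,-0.04,0]],"twist":[0,0,0,0,0,0,0,0],"claw":[5,5,5,5,5,5,5,5]}'
python3 - <<'E'
from go import *
report()
c=ctrl.capture("scene");pickle.dump(c,open("s22.pkl","wb"));crop(c,240,210,310,270,11,"pics/s22.png")
E
```

```text
time: 22.32
eef_pos: [0.5852, -0.0086, 0.0121]
tcp_rot: [-0.004, 0.996, 0.093, -0.004]
force: [1.1, -4.9, -1.6]
grip_width: 0.586
t 22.32 tcp [ 0.5852 -0.0086  0.0121] stage [-0.0757 -0.0005  0.0121] xhead 0.1856 tilt 0.0109 F [ 1.07 -4.93 -1.56] grip 0.586 q [-0.11  0.19  1.93  0.01  1.03 -0.3 ]
```

View pics/s22.png

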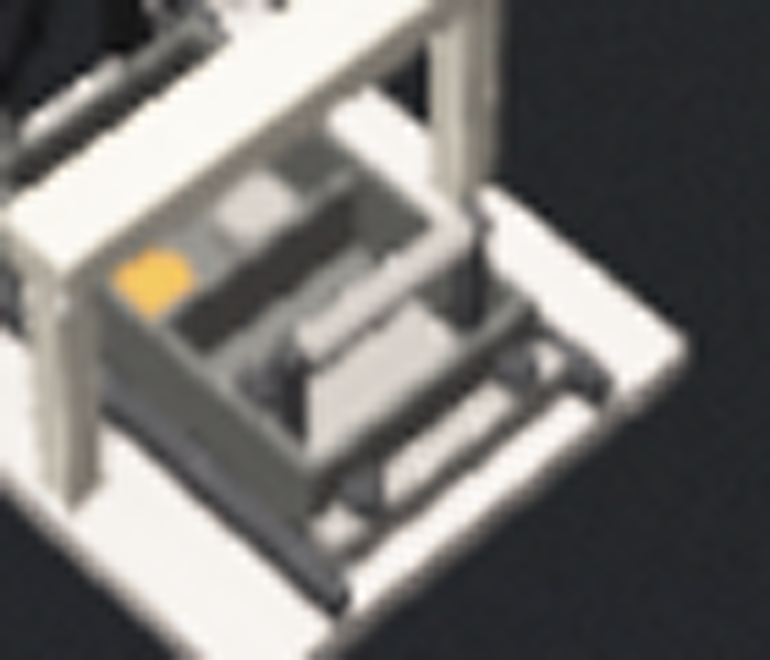

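```bash
python3 -m jog '{"delta_pos":[[0,-0.03,0],[0,-0.03,0],[0,-0.03,0],[0,-0.03,0],[0,0,0],[0,0,0],[0,0,0],[0,0,0]],"twist":[0,0,0,0,0,0,0,0],"claw":[5,5,5,5,5,5,5,5]}'
python3 -c "
from go import *
report()"
```

```text
time: 23.03
eef_pos: [0.5855, -0.0086, 0.0124]
tcp_rot: [-0.003, 0.996, 0.093, -0.003]
force: [1.3, -3.5, -1.0]
grip_width: 0.588
t 23.03 tcp [ 0.5855 -0.0086  0.0124] stage [-0.0757 -0.0009  0.0124] xhead 0.1866 tilt 0.0086 F [ 1.26 -3.47 -0.95] grip 0.588 q [-0.11  0.19  1.93  0.    1.02 -0.3 ]
```

```bash
python3 -m jog '{"delta_pos":[[0,-0.04,0],[0,-0.04,0],[0,-0.04,0],[0,-0.04,0],[0,-0.04,0],[0,-0.04,0],[0,-0.04,0],[0,-0.04,0]],"twist":[0,0,0,0,0,0,0,0],"claw":[5,5,5,5,5,5,5,5]}'
python3 -c "
from go import *
report()"
```

```text
time: 23.7
eef_pos: [0.5858, -0.0086, 0.0129]
tcp_rot: [0.001, 0.996, 0.094, -0.003]
force: [0.9, -6.0, -0.8]
grip_width: 0.589
t 23.7 tcp [ 0.5858 -0.0086  0.0129] stage [-0.0759 -0.0011  0.0129] xhead 0.1887 tilt 0.0059 F [ 0.91 -6.03 -0.8 ] grip 0.589 q [-0.1   0.19  1.93 -0.    1.02 -0.29]
```

Eight steps of 0.4 mm gave no further advance at 6 N, and the nose is at the measured stop position, so it has met the stop. I'll back off and inspect.

```bash
python3 -m jog '{"delta_pos":[[0,0.1,0],[0,0.3,0],[0,0.6,0],[0,1,0],[0,1.5,0],[0,1.5,0],[0,1,0],[0,0,0]],"twist":[0,0,0,0,0,0,0,0],"claw":[5,5,5,5,5,5,5,5]}'
python3 -m jog '{"delta_pos":[[0,0,-1],[0,0,-1.5],[0,0,-2],[0,0,-2],[0,0,-2],[0,0,-2],[0,0,-2],[0,0,0]],"twist":[0,0,0,0,0,0,0,0],"claw":[5,5,5,5,5,5,5,5]}'
python3 - <<'E'
from go import *
report()
c=ctrl.capture("wrist");pickle.dump(c,open("w23.pkl","wb"));cv2.imwrite("pics/w23.png",c["image"][:,:,::-1])
c=ctrl.capture("scene");pickle.dump(c,open("s23.pkl","wb"));crop(c,240,210,310,270,11,"pics/s23.png")
E
```

```text
time: 24.37
eef_pos: [0.597, -0.0681, 0.0127]
tcp_rot: [-0.003, 0.996, 0.094, -0.003]
force: [-0.2, 0.1, -0.2]
grip_width: 0.584
time: 25.03
eef_pos: [0.5959, -0.0661, 0.1452]
tcp_rot: [-0.006, 0.996, 0.094, -0.006]
force: [0.7, -0.4, 1.5]
grip_width: 0.589
t 25.03 tcp [ 0.5959 -0.0661  0.1452] stage [-0.1343 -0.0003  0.1452] xhead 0.1874 tilt 0.0161 F [ 0.75 -0.37  1.49] grip 0.589 q [-0.2   0.07  1.82  0.01  1.27 -0.39]
```

View pics/w23.png

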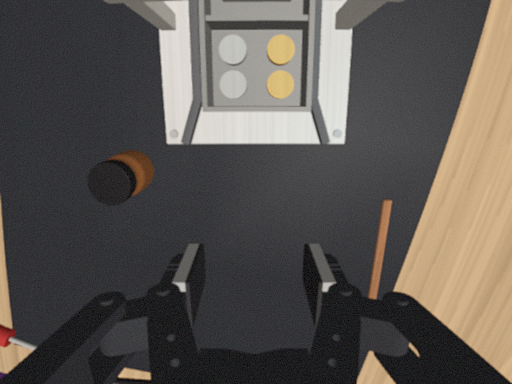

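View pics/s23.png

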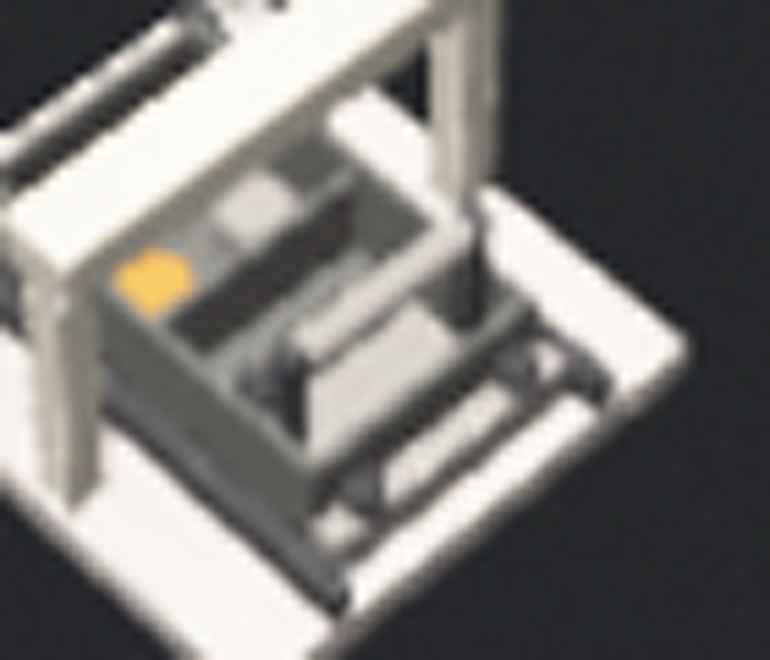

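```bash
python3 -m jog '{"delta_pos":[[0,2,-1],[0,4,0],[0,4,0],[0,4,0],[0,4,0],[0,4,0],[0,3,0],[0,0,0]],"twist":[0,0,0,0,0,0,0,0],"claw":[5,5,5,5,5,5,5,5]}'
python3 - <<'E'
from go import *
report()
c=ctrl.capture("top");pickle.dump(c,open("t24.pkl","wb"));crop(c,188,125,262,205,10,"pics/t24.png");cv2.imwrite("pics/t24f.png",c["image"][:,:,::-1])
w=pickle.load(open("w23.pkl","rb"))
print([stg(p).round(4).tolist() for p in atz(w,[(202,108),(310,109)],.057)],[stg(p).round(4).tolist() for p in atz(w,[(168,143),(345,143)],.015)])
P=cloud(w);print([stg(P[v,u]).round(4).tolist() for v,u in ((90,205),(40,206),(106,240),(106,280),(90,314))])
E
```

```text
time: 25.8
eef_pos: [0.6351, -0.3134, 0.1299]
tcp_rot: [-0.013, 0.995, 0.098, -0.018]
force: [-0.3, 0.6, 0.3]
grip_width: 0.582
t 25.8 tcp [ 0.6351 -0.3134  0.1299] stage [-0.3845  0.0072  0.1299] xhead 0.1967 tilt 0.045 F [-0.28  0.62  0.32] grip 0.582 q [-0.53  0.33  1.54 -0.    1.31 -0.73]
[[-0.0618, 0.0413, 0.057], [-0.0625, -0.044, 0.057]] [[-0.0946, 0.0825, 0.015], [-0.0943, -0.0859, 0.015]]
[[-0.0481, 0.0384, 0.0573], [-0.0104, 0.0375, 0.0494], [-0.0607, 0.0129, 0.025], [-0.0606, -0.0224, 0.028], [-0.047, -0.0514, 0.0293]]
```

View pics/t24.png

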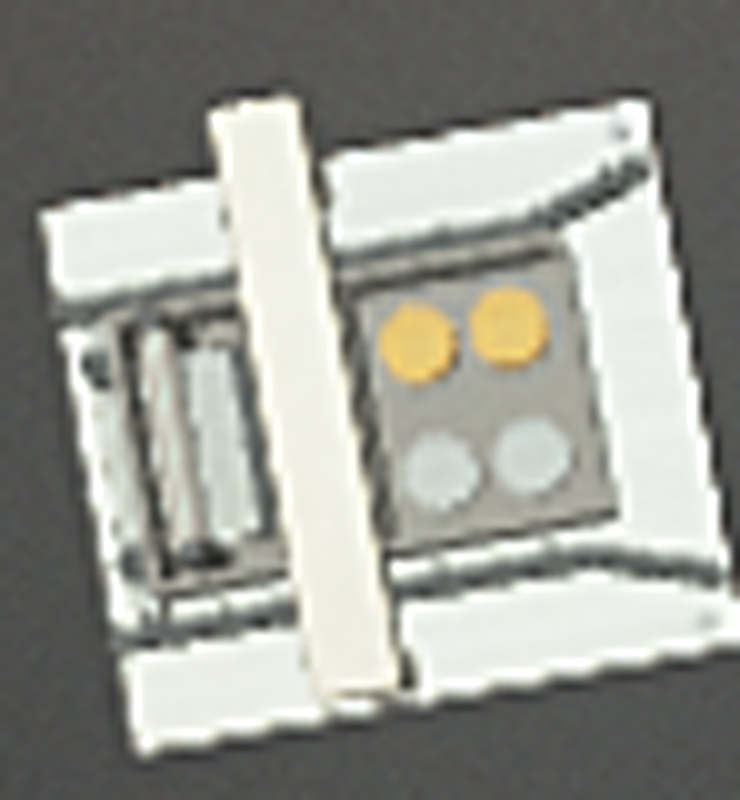

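View pics/t24f.png

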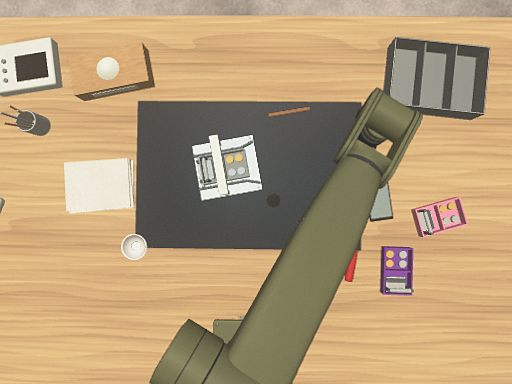

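```bash
python3 - <<'E'
from go import *
c=pickle.load(open("t24.pkl","rb"))
f=lambda L,z:[stg(p).round(4).tolist() for p in atz(c,np.array(L)/10+[188,125]-.45,z)]
print("rear",f([(572,240),(619,512)],.057),"nose",f([(108,330),(152,590)],.057))
crop(c,190,150,215,195,16,"pics/t24n.png")
a=pickle.load(open("top0.pkl","rb"));
E
```

```text
rear [[-0.0666, -0.0406, 0.057], [-0.0661, 0.0417, 0.057]] nose [[0.0746, -0.039, 0.057], [0.075, 0.0398, 0.057]]
```

View pics/t24n.png

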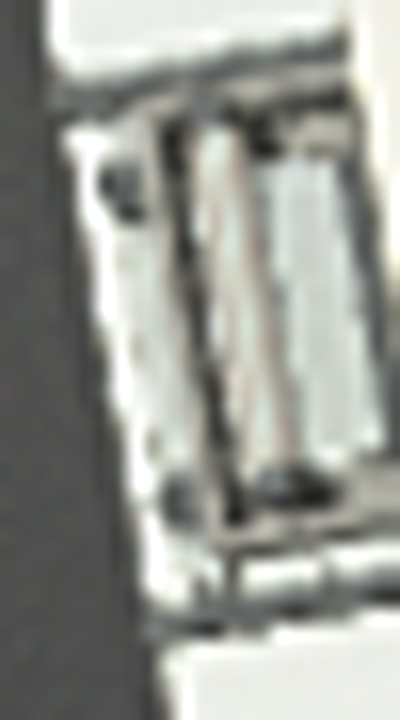

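The push says contact, but the top view is ambiguous to about 1–2 mm. There's time for a close look from above the stop with the wrist camera, staying well above the light bar.

```bash
python3 -m jog '{"delta_pos":[[0,0,-2],[0,0,-2],[0,0,-1],[0,-3,0],[0,-4,0],[0,-4,0],[0,-4,0],[0,-3,0]],"twist":[0,0,0,0,0,0,0,0],"claw":[5,5,5,5,5,5,5,5]}'
python3 - <<'E'
from go import *
to(wld([.005,-.001,.165]),SA+np.pi/2)
E
```

```text
time: 26.52
eef_pos: [0.5942, -0.1257, 0.175]
tcp_rot: [-0.021, 0.995, 0.096, -0.027]
force: [0.3, -0.4, -0.0]
grip_width: 0.586
t 26.52 tcp [ 0.5942 -0.1257  0.175 ] stage [-0.1924  0.0124  0.175 ] xhead 0.193 tilt 0.0697 F [ 0.26 -0.37 -0.04] grip 0.586 q [-0.31  0.1   1.74  0.02  1.37 -0.5 ]
delta tool cm [  1.5  -19.67   1.87]
twist 0.0053
```

```bash
python3 -m jog '{"delta_pos":[[0.3,-2,-0.2],[0.3,-3,-0.2],[0.3,-3.5,-0.2],[0.3,-3.5,0],[0.2,-3,0],[0,-2,0],[0,-1,0],[0,0,0]],"twist":[0.005,0,0,0,0,0,0,0],"claw":[5,5,5,5,5,5,5,5]}'
python3 - <<'E'
from go import *
to(wld([.005,-.001,.165]),SA+np.pi/2)
c=ctrl.capture("wrist");pickle.dump(c,open("w25.pkl","wb"));cv2.imwrite("pics/w25.png",c["image"][:,:,::-1])
E
```

```text
time: 27.18
eef_pos: [0.5613, 0.0777, 0.1829]
tcp_rot: [-0.025, 0.994, 0.102, -0.033]
force: [-0.0, -0.7, 0.1]
grip_width: 0.584
t 27.18 tcp [0.5613 0.0777 0.1829] stage [0.0135 0.0068 0.1829] xhead 0.2053 tilt 0.0827 F [-0.02 -0.66  0.05] grip 0.584 q [ 0.02  0.    1.83  0.04  1.38 -0.19]
delta tool cm [0.87 0.96 1.69]
twist 0.0176
```

View pics/w25.png

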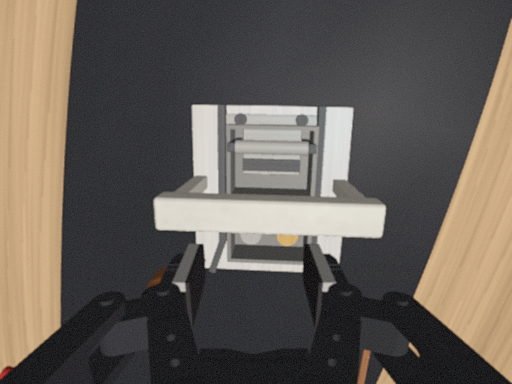

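```bash
python3 - <<'E'
from go import *
c=pickle.load(open("w25.pkl","rb"));crop(c,210,98,335,160,6.4,"pics/w25c.png");P=cloud(c);print("eye",stg(c["eye"]))
for u in(255,270,285):
  print(u,[(v,stg(P[v,u]).round(4).tolist()) for v in range(108,134,2)])
E
```

```text
eye [ 0.08318376 -0.00196527  0.34955178]
255 [(108, [0.0916, 0.0168, 0.0149]), (110, [0.0896, 0.0168, 0.0135]), (112, [0.0876, 0.0167, 0.0145]), (114, [0.0855, 0.0166, 0.0157]), (116, [0.0834, 0.0155, 0.0352]), (118, [0.0815, 0.0155, 0.035]), (120, [0.0796, 0.0154, 0.0351]), (122, [0.0776, 0.0154, 0.0344]), (124, [0.0759, 0.0147, 0.0466]), (126, [0.0743, 0.0141, 0.0565]), (128, [0.0725, 0.0141, 0.056]), (130, [0.0697, 0.0153, 0.0345]), (132, [0.0678, 0.0152, 0.0355])]
270 [(108, [0.0919, 0.0011, 0.0149]), (110, [0.0899, 0.001, 0.0147]), (112, [0.0878, 0.001, 0.0149]), (114, [0.0858, 0.0009, 0.0149]), (116, [0.0837, 0.0007, 0.0349]), (118, [0.0818, 0.0006, 0.033]), (120, [0.0798, 0.0006, 0.0345]), (122, [0.0779, 0.0005, 0.0358]), (124, [0.076, 0.0004, 0.0357]), (126, [0.0746, 0.0002, 0.0565]), (128, [0.0729, 0.0002, 0.0578]), (130, [0.0701, 0.0003, 0.0342]), (132, [0.0682, 0.0002, 0.0359])]
285 [(108, [0.0922, -0.0146, 0.0146]), (110, [0.0902, -0.0146, 0.0145]), (112, [0.0881, -0.0147, 0.0156]), (114, [0.0861, -0.0148, 0.0156]), (116, [0.084, -0.0141, 0.0354]), (118, [0.0821, -0.0141, 0.036]), (120, [0.0802, -0.0143, 0.0346]), (122, [0.0782, -0.0144, 0.0336]), (124, [0.0763, -0.0144, 0.0359]), (126, [0.0749, -0.0136, 0.0565]), (128, [0.0731, -0.0137, 0.0562]), (130, [0.0705, -0.0146, 0.0358]), (132, [0.0684, -0.0148, 0.0342])]
```

View pics/w25c.png

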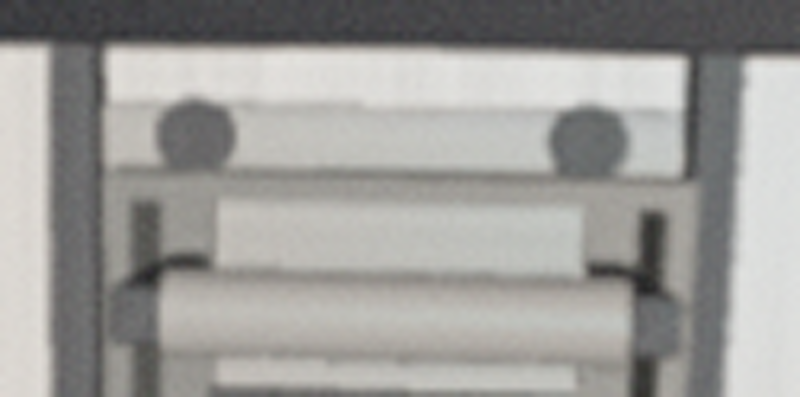

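The close view shows the stop's top face running straight into the nose wall with no stage plate visible between them. The tray is square, and the robot is clear of everything. Handing in.

```bash
python3 -c "
from go import *
report();print(ctrl.sign_off())"
```

```text
t 27.23 tcp [0.5614 0.0768 0.1827] stage [0.0126 0.0068 0.1827] xhead 0.2046 tilt 0.0829 F [ 0.78 -0.1  -0.94] grip 0.586 q [ 0.02  0.    1.83  0.04  1.38 -0.19]
the job is handed in; nothing more can be done
None
```

The tray is on the stage, flat between the rails and under the light bar, with its nose against the stop. I handed the job in at about 27 s.

**What I did:**
- I gripped the lifting bar, raised only the nose and centred the tray on the channel.
- I set the nose about 10 mm past the entry edge with the rear still on the bench, then drew the tray forward and laid it flat on the plate.
- I released the bar and pushed the rear wall with both fingers in ever smaller steps. It stopped advancing at about 6 N.

**Last checks:**
- **Position:** the tray sits about 1 mm off the channel's middle and within about 0.01 rad of square.
- **Nose and stop:** the close wrist view shows no visible gap, which means about 1 mm or less.
- **Bystanders:** the jar and stick showed no movement in the last top view. The dish and cards are also in that view. The arm partly covered the phone and screwdriver, so I could not check those two fully.

**What disagreed:**
- **Fingertip height:** the fingertips really sat about 26 mm above the reported TCP. My first grasp closed above the bar because of this, without disturbing the tray, and I corrected it from the wrist camera's depth reading.
- **Gap in the top view:** the top camera alone put the nose up to about 2 mm short of the stop. That is within its calibration error, and the push force and the wrist close-up both indicated contact.
- **Gripper tilt:** the gripper had tilted by about 0.08 rad by the end, in free air and touching nothing.

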